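# Fit the probe plate on the board holder

### The arm

A 6-joint arm with a two-finger parallel gripper is mounted at the origin on the work surface. World frame = base frame: x ahead of the robot, y to its left, z up, the work surface at z = 0. Lengths are in m, angles in degrees, forces in N, time in s.
With the tool pointing down it reaches from about 0.275 to 0.75 m from the base axis. Payload 10.2 kg.
Tool frame: the origin (TCP) lies at the centre of the arm's flange, where the gripper is bolted on; the fingertips stand 166 mm ahead of it and the grasp point (between the pads) lies 147 mm ahead of it; y points along the fingers, z is the direction in which the jaws open and shut, and the axes are right-handed (so a half turn about y gives the same grasp; the last joint's range is limited). The gripper opens to 88 mm and grips with 3 to 60 N. Pads are 18 mm wide; open, the fingers measure 123 mm over their backs; the gripper's body (75 mm by 187 mm) begins 45 mm behind the grasp point.
Start: joints at [-79.32, 17.928, 85.812, -0, 76.261, -12.8], TCP at [0.209, -0.482, 0.405] pointing down, gripper open.
Joint ranges: [-168.41, 168.41], [-55.51, 124.54], [10.69, 146.95], [-70.63, 250.63], [1, 178], [-165.06, 165.06]. Speed limits (degrees/s): [136.94, 136.94, 172.46, 180, 180, 180].

### API

Orientations are given as [roll, pitch, yaw] about the fixed x, y, z axes, in that order (R = Rz(yaw) Ry(pitch) Rx(roll)).
In Python, from rig import bot gives the robot as it stands.
- The arm moves only by the shell command python3 -m inch 'ROWS' [FORCE]. ROWS is JSON, a list of rows, each a list of 5 numbers: the shift along the tool's x, y, z in m, then the turn about the tool's y in rad, then the finger opening in m, from 0 to 0.0881. A call has 1 to 20 rows; each row shifts and turns the pose as measured when the row begins, along the tool's axes as they then stand; what a row does not reach is not made up. A row lasts 1/10 s, in which the tool goes at most 50 mm and 8.59 degrees, less where a joint would pass 70% of its speed; a pose out of reach is approached as far as the arm can. A call with a gripper value outside its range is refused whole. The fingers move at their own pace and stop on an object; FORCE is the grip in N (left out, the last holds). Time passes only in rows, so rows that do not move let the fingers close. It gives the time, the measured TCP pose, the force and the opening at its end, in the units of the state.
- bot.sense(): the state, without advancing time (a new reading comes with each control period).
- bot.get_image(name): name is "scene" or "side" or "wrist"; returns the picture (420x560x3 uint8, red, green, blue); there is no depth.
- bot.camera_info(name): a dict with "intrinsics" (3x3 intrinsics, pixels), "extrinsics" (4x4, takes a point from world to camera coordinates); the wrist camera has in their place "mount" (4x4, takes a point from camera to tool coordinates, whose origin is the TCP and whose axes are the tool frame's). Camera axes: x right, y up, looking along -z (the intrinsics and any distortion apply to the point x, -y, -z); pixel columns grow to the right and rows downward; lengths in m; the calibration is good to about 2 mm. A picture is of the moment at which its call begins: read the wrist's pose just before it. camera_info takes no time and is no camera call.
- bot.job_done(): hands the job in, once; it reports no verdict.
The state is a dict: "t": time; "qpos": joint angles; "dq": joint speeds; "effort": joint torques, N m; "eef_pos": TCP position; "tool_rot": TCP orientation; "wrist_force": force on the tool from outside, world axes, zero at the start; "moment": the same for the moment, N m; "width": finger opening in m.
Only numpy, scipy, OpenCV 4.12 (cv2) and the standard library are available. Lean on these libraries where they do the work, as an engineer would, in place of code of your own. Each camera call takes 0.05 s, during which the arm holds its last target.

### The job

Press down on the bare end of the brown probe plate, draw it toward you along its rack slot until it meets the stop lip, then take it out by that end and lay it flat on the open bench. Let go, take it again by its middle, and lower it level over the two guide pins of the board holder until it sits fully home on both, then let go. Do not drop it onto the pins, and leave the fan housing, the coin cup and the glass insulator where they are.

Things in the scene. Friction and masses are not known exactly. Their poses are not given: they have to be found in the camera images.
- plate_mid (a point): Centre (half-way up) of the loose probe plate: brown phenolic, 200 mm long (its x), 60 wide (y), 10 thick (z, up), about 0.2 kg, smooth. Two 13 mm through holes, ringed in white nylon, on its centre line 75 mm either side of its centre. Both ends and faces serve alike. It starts flat in the rack slot, long axis along the rack's x, near end at rack x = 0 to 20 mm.
- rack: Fixed blue steel plate rack. Origin on the bench below the front ends of its side rails, on its centre line; x points into the slot, away from the robot, z up. Slot floor 25 mm high, polished, so the plate slides easily. Rails at y = 31.5 to 41.5 mm either side, x = 0 to 230 mm, 36 mm high, leave no room for a finger beside the plate. Back wall at x = 230 to 234 mm.
- stop_lip (a point): Middle of the inner upper edge of the rack's stop lip, 75 mm in front of the rails and 30 mm high; axes as the rack's. Between rails and lip the floor is a tongue 44 mm wide, narrower than the plate, with free bench on both sides. The lip is 6 mm thick and rises 5 mm over the floor. Against it, the plate's centre is 100 mm behind this point.
- roof_edge (a point): Middle of the front upper edge of the rack's roof, 56 mm high, 75 mm behind the front ends of the rails; axes as the rack's. The roof (underside 53 mm high, with side walls, 83 mm wide) covers the slot from here to the back wall; the plate is bare in front of it.
- holder: Fixed cast iron board holder, bed locked level. Origin on the bench at its centre, x its long axis, z up. Foot 250 x 110 mm. Four fences (inner faces at y = 34.5 mm either side, 8 mm thick, x = 30 to 100 mm either way, tops 108 mm high) leave 60 mm finger gaps at the middle of both long sides, where nothing is higher than 60 mm. End cheeks at x = 109 to 137 mm either way, 112 mm high.
- seat (a point): Point over the holder's centre, 86 mm high, where the middle of the seated plate's underside lies; axes as the holder's. Two upright steel guide pins at x = +75 and -75 mm, 10 mm diameter, stand on 20 mm wide collars whose tops are at this height; they rise 34 mm above it, the last 9 mm tapered. Seated, the plate lies along x, either way round, its centre 5 mm above this point.
- lever_ball (a point): Centre of the black 24 mm ball on the holder's side lever, which is fixed: 111 mm high, beyond the +x cheek, at holder x = 144 mm, y = -54 mm.
- fan_mid (a point): Centre of the loose grey plastic fan housing, a square frame 92 x 92 mm (its x, y), 32 mm high. Bystander.
- cup_mid (a point): Centre of the loose steel coin return cup, an open bin 70 mm (its x) by 96 mm (its y), 62 mm high at its back; this point is 31 mm up. Bystander.
- insulator_mid (a point): Centre (half-way up) of the loose upright clear glass insulator, round, 70 mm in diameter, 96 mm high. Bystander.
There are look-alikes about, which are no part of the job. Leave any black or turquoise look-alike of the part that bears plate_mid alone.

How it is judged (in metres and radians):
On the way, in this order (a step that is already met when the one before it is completed fails the run):
1. the plate has been drawn along the slot floor to the stop lip (x of plate_mid in the frame of rack between 0.015 and 0.037 m and z of plate_mid in the frame of rack below 0.034 m), for 0.2 s.
2. the plate has been laid flat on the bench and let go (height (world z) of plate_mid below 0.009 m and angle between plate_mid's own z axis and vertical below 0.05 rad and contact force between the fingers and plate below 0.1 N and linear speed of plate below 0.02 m/s), for 0.2 s.
At the end, for the whole second after the job is handed in: The plate rests on both collars of the holder, pins through its holes: centre within 4 mm of the holder's middle and 3 mm of seated height, level to 0.03 rad, along the holder to 0.05 rad, still and let go; fan housing, cup and insulator within 20 mm of where they began (horizontal distance between plate_mid and holder below 0.004 m and height (world z) of plate_mid between 0.088 and 0.094 m and angle between plate_mid's own z axis and vertical below 0.03 rad and angle between the x axis of plate_mid and the x axis of holder, either way round below 0.05 rad and contact force between the fingers and plate below 0.1 N and linear speed of plate below 0.01 m/s and distance of each of fan_mid, cup_mid, insulator_mid from where it was at the start of the episode below 0.02 m); the robot touches nothing.
It fails at once if a bystander was pushed more than 20 mm (distance of any of fan_mid, cup_mid, insulator_mid from where it was at the start of the episode above 0.02 m).
It fails at once if the plate was dropped onto the pins (faster than 0.45 m/s over the holder, below 0.12 m) (horizontal distance between plate_mid and holder below 0.02 m and height (world z) of plate_mid below 0.12 m and linear speed of plate above 0.45 m/s).
It also fails if it takes over 72 s, if anything falls off the work surface, if the arm or the gripper's body presses on something with over 40 N, if the wrist force passes 120 N, or if a joint passes its speed limit or range.

## Working session

There is one attempt and no reset: what is moved stays moved. The work goes in short steps, Python scripts to look and compute and a shell command to move; the robot and the scene stay as the last step left them, time stands still between calls to the robot, and variables do not carry over. Pictures are saved under pics/ and viewed, and the job is handed in when it is done.

```bash
ls; mkdir -p pics; python3 - <<'E'
from rig import bot
import cv2
s=bot.sense();print(s)
for n in("scene","side","wrist"):
    im=bot.get_image(n);cv2.imwrite(f"pics/{n}0.png",im[:,:,::-1]);print(n,bot.camera_info(n))
E
```

```text
pics
{'t': 0.0, 'qpos': array([-7.93190284e+01,  1.79583221e+01,  8.58538576e+01,  5.96808032e-04,
        7.62609874e+01, -1.28014259e+01]), 'dq': array([ 0.01579162,  0.04194349,  0.04878788, -0.00087942, -0.09895029,
        0.03413173]), 'effort': array([ 7.95082792e-05, -4.02207899e+01, -2.52270198e+01,  6.94856280e-02,
        3.52872151e-02, -1.06716041e-04]), 'eef_pos': array([ 0.20916416, -0.48148974,  0.40417195]), 'tool_rot': array([-9.00712199e+01,  1.67769555e-02, -1.56517755e+02]), 'wrist_force': array([ 0.18956204, -0.11601162,  0.42796959]), 'moment': array([ 0.00546388, -0.06203133, -0.01075038]), 'width': 0.08814104639818468}
scene {'intrinsics': array([[498.70579247,   0.        , 290.29516092],
       [  0.        , 498.70579247, 207.76866581],
       [  0.        ,   0.        ,   1.        ]]), 'extrinsics': array([[-0.0587114 ,  0.9982452 ,  0.007713  ,  0.11129967],
       [-0.60598398, -0.04177853,  0.79437899,  0.2323414 ],
       [ 0.79330725,  0.04196515,  0.60737347, -1.73856469],
       [ 0.        ,  0.        ,  0.        ,  1.        ]])}
side {'intri
[... 249 characters left out ...]
04139283, -0.46248947,  0.88565802, -0.15133494],
       [-0.09051297,  0.88103724,  0.46430679, -0.90227307],
       [ 0.        ,  0.        ,  0.        ,  1.        ]])}
wrist {'intrinsics': array([[378.34024126,   0.        , 283.60399283],
       [  0.        , 378.34024126, 205.16111237],
       [  0.        ,   0.        ,   1.        ]]), 'mount': array([[-2.13624670e-04, -9.46046374e-01, -3.24031192e-01,
        -8.45852827e-02],
       [ 6.61224182e-04,  3.24030995e-01, -9.46046234e-01,
         2.01628118e-02],
       [ 9.99999759e-01, -4.16356075e-04,  5.56327725e-04,
         3.87233050e-04],
       [ 0.00000000e+00,  0.00000000e+00,  0.00000000e+00,
         1.00000000e+00]])}
```

View pics/scene0.png

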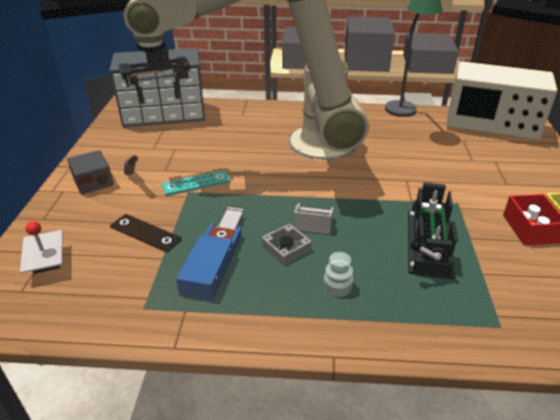

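View pics/side0.png

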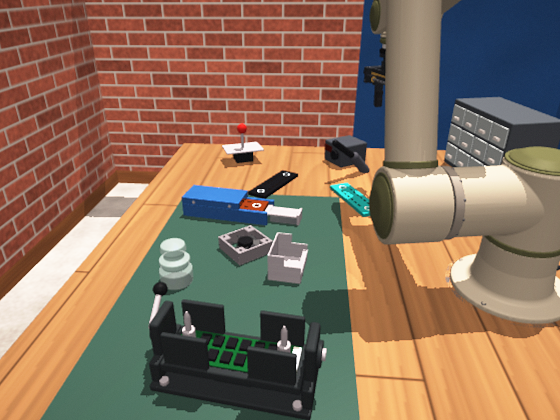

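View pics/wrist0.png

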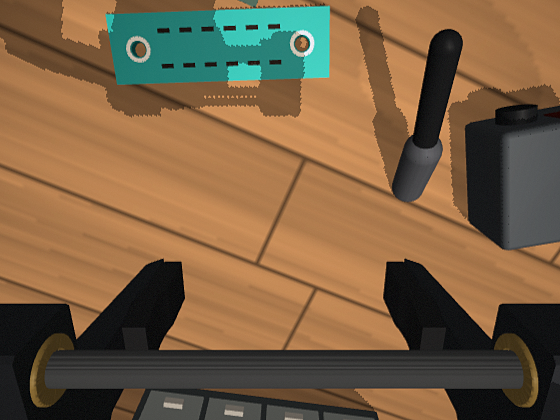

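The scene view shows the robot at the top, the blue rack around (215,250) with the brown plate showing at (222,234), the holder at (432,230), the fan at (287,243), the cup at (314,217) and the insulator at (340,273). Next I'll enlarge these.

```bash
cat > h.py <<'E'
import numpy as np, cv2
from rig import bot
from scipy.spatial.transform import Rotation as R
def cam(n,s=None):
    c=bot.camera_info(n);K=c["intrinsics"]
    if n=="wrist":
        s=s or bot.sense();T=np.eye(4);T[:3,:3]=R.from_euler("xyz",s["tool_rot"],degrees=True).as_matrix();T[:3,3]=s["eef_pos"]
        return K,np.linalg.inv(T@c["mount"]),c
    return K,c["extrinsics"],c
def proj(n,P,s=None):
    K,E,_=cam(n,s);P=np.atleast_2d(P);p=P@E[:3,:3].T+E[:3,3];q=p*[1,-1,-1];q=q@K.T;return q[:,:2]/q[:,2:]
def pt(n,uv,z,s=None):
    K,E,_=cam(n,s);d=np.linalg.inv(K)@[uv[0],uv[1],1];d=d*[1,-1,-1];d=E[:3,:3].T@d;o=-E[:3,:3].T@E[:3,3]
    return o+d*(z-o[2])/d[2]
def crop(n,im,x0,y0,x1,y1,f,name,pts=None):
    # im RGB
    c=im[y0:y1,x0:x1,::-1];c=cv2.resize(c,None,fx=f,fy=f,interpolation=cv2.INTER_CUBIC)
    st=20 
    for x in range((x0//st+1)*st,x1,st):
        cv2.line(c,((x-x0)*f,0),((x-x0)*f,6),(0,255,255),1);cv2.putText(c,str(x),((x-x0)*f-8,16),0,.35,(0,255,255),1)
    for y in range((y0//st+1)*st,y1,st):
        cv2.line(c,(0,(y-y0)*f),(6,(y-y0)*f),(0,255,255),1);cv2.putText(c,str(y),(8,(y-y0)*f+4),0,.35,(0,255,255),1)
    if pts is not None:
        for u,v in pts:
            cv2.drawMarker(c,(int((u-x0+.5)*f),int((v-y0+.5)*f)),(255,0,255),0,8,1)
    cv2.imwrite("pics/"+name,c)
def tool_step(s,target_xyz):  # world shift -> tool shift
    M=R.from_euler("xyz",s["tool_rot"],degrees=True).as_matrix()
    return M.T@(np.array(target_xyz)-s["eef_pos"])
E
python3 - <<'E'
from h import *
im=cv2.imread("pics/scene0.png")[:,:,::-1]
crop("scene",im,160,190,300,310,5,"sc_rack.png")
crop("scene",im,390,170,490,290,5,"sc_hold.png")
im=cv2.imread("pics/side0.png")[:,:,::-1]
crop("side",im,170,170,320,280,5,"sd_rack.png")
crop("side",im,130,270,340,420,3,"sd_hold.png")
E
```

```text
(no output)
```

View pics/sc_rack.png

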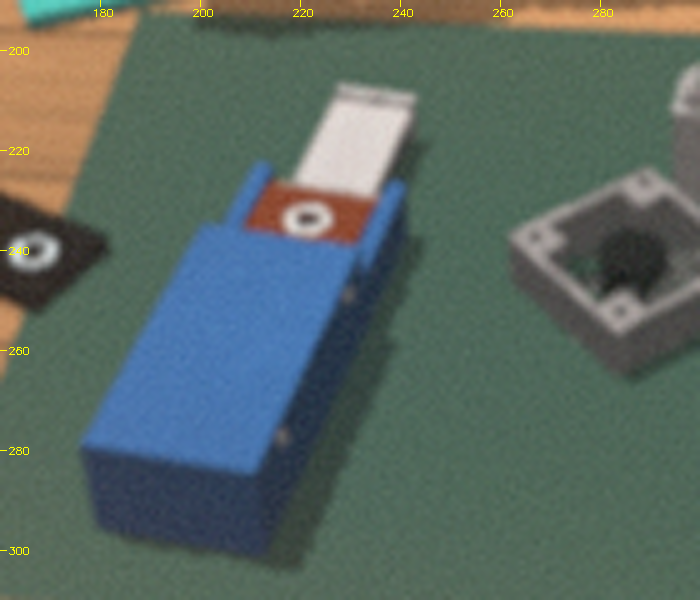

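View pics/sc_hold.png

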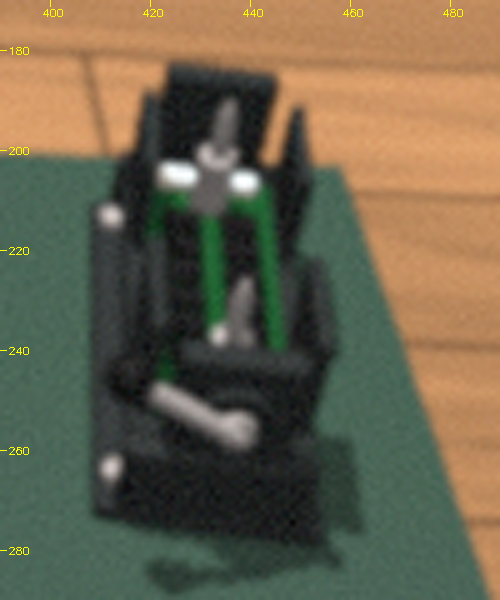

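View pics/sd_rack.png

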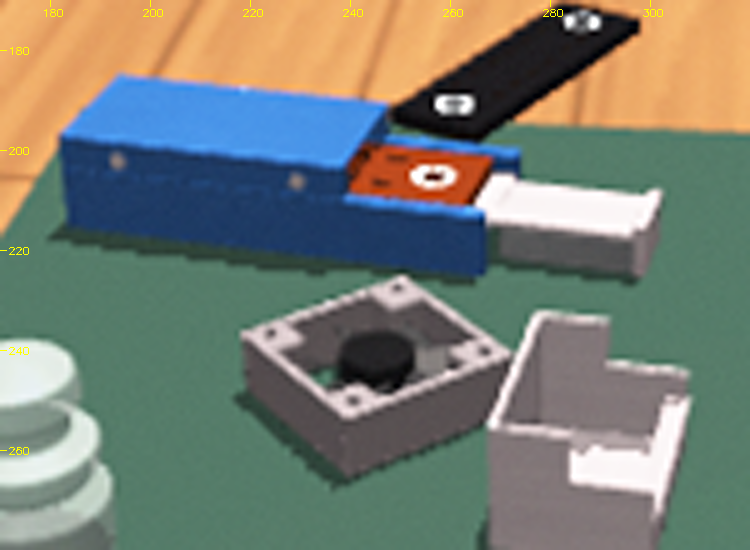

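View pics/sd_hold.png

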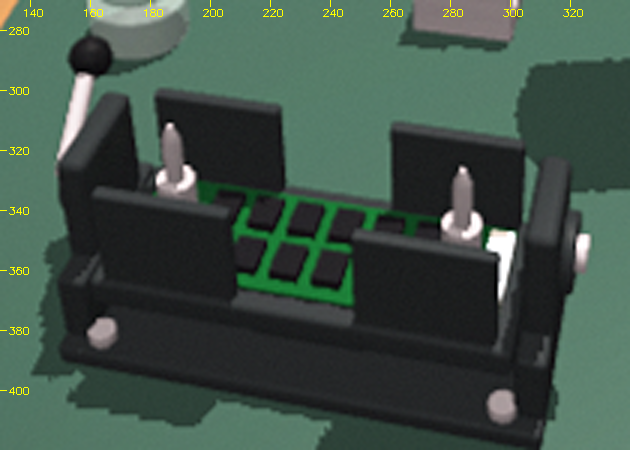

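```bash
cat > fit.py <<'E'
from h import *
from scipy.optimize import least_squares
def fit(obs,x0):
    def w(p,q):
        c,s=np.cos(p[2]),np.sin(p[2]);q=np.array(q);return np.array([p[0]+c*q[0]-s*q[1],p[1]+s*q[0]+c*q[1],q[2]])
    f=lambda p:np.concatenate([proj(n,w(p,q),s)[0]-uv for n,q,uv,s in obs])
    r=least_squares(f,x0,loss="soft_l1");return r.x,f(r.x).reshape(-1,2)
E
python3 - <<'E'
from fit import *
o=lambda n,l:[(n,np.array(q)/1000,np.array(uv),None) for q,uv in l]
r=o("scene",[((75,41.5,56),(231.5,239)),((75,-41.5,56),(200.5,235)),((234,41.5,56),(211.5,284.5)),((234,-41.5,56),(176.5,279.5)),((-81,-22,30),(227.5,206.5)),((-81,22,30),(242.5,209))])
r+=o("side",[((75,41.5,56),(239,203.5)),((75,-41.5,56),(247,192)),((234,41.5,56),(182,198)),((234,-41.5,56),(194,185.5)),((0,41.5,36),(266,213)),((0,-41.5,36),(274,200)),((-81,22,30),(299,215.5)),((-81,-22,30),(302,208))])
p,e=fit(r,[.5,-.2,-.4]);print(p,np.degrees(p[2]));print(e.round(1).tolist())
h=o("scene",[((-75,0,120),(436.5,190)),((75,0,120),(440,226)),((144,-54,111),(415,245))])
h+=o("side",[((75,0,120),(186.5,311)),((-75,0,120),(284,325.7)),((144,-54,111),(160.5,288.5))])
p,e=fit(h,[.5,.3,0]);print(p,np.degrees(p[2]));print(e.round(1).tolist())
for n,l in (("fan",[("scene",(287,240),.032),("side",(245,241),.032)]),("ins",[("scene",(340,257),.096),("side",(173,245),.096)])):
    for c,uv,z in l: print(n,pt(c,uv,z))
print("cup",pt("scene",(314,215),.05),pt("side",(288,255),.05))
print(pt("scene",(145,232),.01),pt("scene",(196,182),.01))
E
```

```text
[ 0.51969662 -0.25075856 -0.1447285 ] -8.292332291875965
[[0.9, -0.0], [0.1, -0.6], [0.1, 0.2], [0.1, -0.4], [-0.0, 0.3], [0.3, -0.1], [-0.7, -0.4], [0.5, -2.0], [-0.9, -1.0], [-0.6, -0.9], [0.5, 0.2], [0.2, -0.6], [0.0, -0.3], [0.1, -0.4]]
[ 0.51903381  0.28511374 -0.12550172] -7.190718972276491
[[-0.5, 0.2], [-1.1, 0.1], [0.5, 0.1], [-0.2, 0.2], [0.1, 0.6], [0.0, -0.2]]
fan [ 0.56710247 -0.08681394  0.032     ]
fan [ 0.56098902 -0.07581727  0.032     ]
ins [0.69060362 0.04126925 0.096     ]
ins [0.68358781 0.05616326 0.096     ]
cup [ 0.48210321 -0.02035946  0.05      ] [0.4571456  0.00116543 0.05      ]
[ 0.53519795 -0.46754501  0.01      ] [ 0.29358232 -0.38137763  0.01      ]
```

```bash
python3 -m inch '[[-0.042,0.007,-0.006,0,0],[-0.042,0.007,-0.006,0,0],[-0.042,0.007,-0.006,0,0],[-0.042,0.007,-0.006,0,0],[-0.042,0.007,-0.006,0,0],[-0.042,0.007,-0.006,0,0],[-0.042,0.007,-0.006,0,0],[-0.042,0.007,-0.006,0,0],[-0.042,0.007,-0.006,0,0],[0,0,0,0.14,0],[0,0,0,0.14,0],[0,0,0,0.14,0],[0,0,0,0.135,0],[0,0,0,0,0]]' 20
cat > look.py <<'E'
import sys
from h import *
n,name=sys.argv[1:3]
s=bot.sense();im=bot.get_image(n)
cv2.imwrite("pics/raw_"+name+".png",im[:,:,::-1]);
import pickle;pickle.dump(s,open("pics/"+name+".pkl","wb"))
if len(sys.argv)>3:
    a=list(map(int,sys.argv[3:8]));crop(n,im,*a,name+".png")
else: crop(n,im,0,0,560,420,1,name+".png")
print(s["t"],s["eef_pos"].round(4),s["tool_rot"].round(2),s["wrist_force"].round(2),s["width"],s["qpos"].round(1))
E
python3 look.py wrist w1
```

```text
t: 1.55
eef_pos: [0.5475, -0.2721, 0.3336]
tool_rot: [-90.2, -0.4, 170.4]
wrist_force: [0.0, -0.2, 0.2]
width: 0.0005
1.55 [ 0.5475 -0.2721  0.3336] [-90.24  -0.41 170.44] [ 0.04 -0.24  0.23] 0.0005084381456765877 [-37.4  32.2  75.4   0.   72.9  62.2]
```

View pics/w1.png

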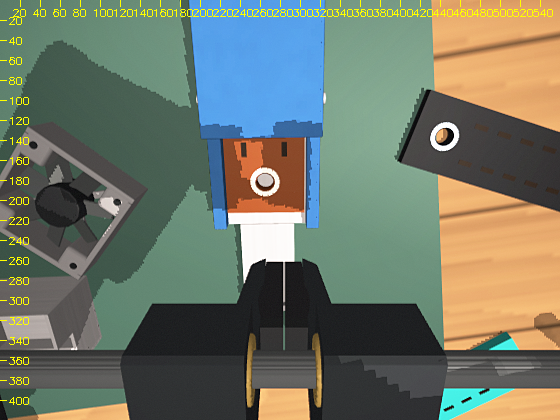

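```bash
python3 - <<'E'
from h import *
im=cv2.imread("pics/raw_w1.png")[:,:,::-1]
crop("wrist",im,180,110,340,240,5,"w1c.png")
E
```

```text
(no output)
```

View pics/w1c.png

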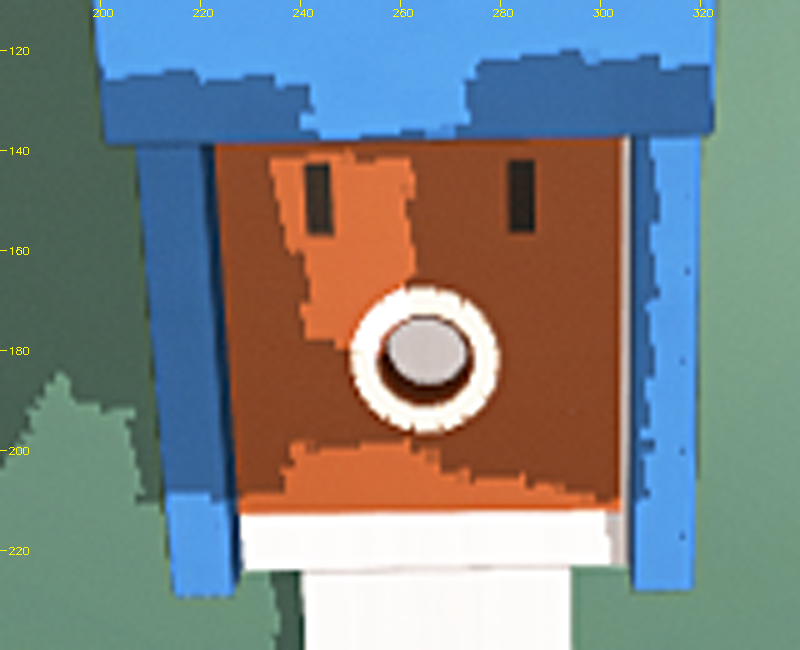

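```bash
python3 - <<'E'
from fit import *
import pickle;s=pickle.load(open("pics/w1.pkl","rb"))
s=dict(s)
r=[("wrist",np.array(q)/1000,np.array(uv),s) for q,uv in [((75,41.5,56),(201.5,139)),((75,-41.5,56),(322.5,136.5)),((0,41.5,36),(214.5,229.5)),((0,31.5,36),(227,229.5)),((0,-31.5,36),(306,228)),((0,-41.5,36),(319,228))]]
p,e=fit(r,[.52,-.25,-.14]);print(p,np.degrees(p[2]));print(e.round(1).tolist())
c,sn=np.cos(p[2]),np.sin(p[2])
for nm,uv in (("L",(228,212.5)),("Rr",(304,212)),("hole",(265,181.5))):
    q=pt("wrist",uv,.035,s);d=q[:2]-p[:2];print(nm,q.round(4),(c*d[0]+sn*d[1])*1000,(-sn*d[0]+c*d[1])*1000)
E
```

```text
[ 0.51814615 -0.25247717 -0.14863614] -8.516223413691106
[[-1.0, 0.0], [0.5, 0.4], [-0.1, -0.1], [-0.0, -0.3], [0.4, 0.1], [0.0, -0.1]]
L [ 0.5362 -0.2249  0.035 ] 13.786224335491852 29.91982284416112
Rr [ 0.5268 -0.2838  0.035 ] 13.218530037901711 -29.64543262326044
hole [ 0.5562 -0.2581  0.035 ] 38.48842221550469 0.04181564354773567
```

```bash
cat > go.py <<'E'
# usage: go.py off x y z yaw : shift in tool axes to bring point 'off' ahead of TCP to xyz
import sys
from h import *
off,x,y,z,yaw=map(float,sys.argv[1:])
s=bot.sense();M=R.from_euler("xyz",s["tool_rot"],degrees=True).as_matrix()
p=s["eef_pos"]+M[:,1]*off
print("point now",p.round(4),"rot",s["tool_rot"].round(2),"t",round(s["t"],2),"F",s["wrist_force"].round(1),"w",round(s["width"],4))
print("tool axis",M[:,1].round(4),"shift",(M.T@(np.array([x,y,z])-p)).round(4),"turn rad",round(-np.radians((yaw-s["tool_rot"][2]+180)%360-180),4))
E
python3 go.py .166 .5626 -.2592 .055 171.5
```

```text
point now [ 0.5465 -0.2712  0.1676] rot [-90.24  -0.41 170.65] t 1.6 F [-0.5 -0.3 -0.4] w 0.0005
tool axis [-0.0064  0.0053 -1.    ] shift [-0.0148  0.1125 -0.014 ] turn rad -0.0148
```

```bash
python3 -m inch '[[-0.005,0.025,-0.005,-0.008,0],[-0.005,0.03,-0.005,-0.007,0],[-0.005,0.03,-0.004,0,0],[0,0.027,0,0,0],[0,0,0,0,0]]'
python3 go.py .166 .5626 -.2592 .037 171.5
```

```text
t: 2.1
eef_pos: [0.5643, -0.26, 0.2187]
tool_rot: [-90.2, -0.3, 172.6]
wrist_force: [-0.7, 0.7, 0.4]
width: 0.0005
point now [ 0.5635 -0.2594  0.0527] rot [-90.18  -0.29 172.64] t 2.1 F [-0.7  0.7  0.4] w 0.0005
tool axis [-0.0046  0.0038 -1.    ] shift [ 0.0009  0.0157 -0.    ] turn rad 0.0199
```

```bash
python3 -m inch '[[0.001,0.006,0,0.01,0],[0,0.006,0,0,0],[0,0.002,0,0,0],[0,0.002,0,0,0],[0,0.002,0,0,0]]'
python3 go.py .166 .5626 -.2592 .037 171.5
```

```text
t: 2.6
eef_pos: [0.5638, -0.2608, 0.2042]
tool_rot: [-90.0, 0.1, 172.3]
wrist_force: [0.5, 0.9, 0.3]
width: 0.0004
point now [ 0.564  -0.2608  0.0382] rot [-9.0000e+01  5.0000e-02  1.7227e+02] t 2.6 F [0.5 0.9 0.3] w 0.0004
tool axis [ 9.e-04 -1.e-04 -1.e+00] shift [ 0.0016  0.0012 -0.0014] turn rad 0.0134
```

```bash
python3 -m inch '[[0.001,0.002,-0.001,0.01,0],[0,0.002,0,0,0],[0,0.002,0,0,0],[0,0.002,0,0,0]]'
python3 go.py .166 .5626 -.2592 .037 171.5
```

```text
t: 3.0
eef_pos: [0.5632, -0.2597, 0.2014]
tool_rot: [-89.9, 0.2, 171.7]
wrist_force: [-7.2, 3.3, 16.5]
width: 0.0006
point now [ 0.5636 -0.2601  0.0354] rot [-8.9900e+01  1.7000e-01  1.7168e+02] t 3.0 F [-7.2  3.3 16.5] w 0.0006
tool axis [ 0.0026 -0.0022 -1.    ] shift [ 0.0011 -0.0016 -0.0007] turn rad 0.0032
```

```bash
python3 -m inch '[[0.005,0.002,0,0,0],[0.008,0.002,0,0,0],[0.008,0.002,0,0,0],[0.008,0.002,0,0,0]]'; python3 look.py wrist w2
```

```text
t: 3.4
eef_pos: [0.5384, -0.2562, 0.2014]
tool_rot: [-89.4, 1.6, 171.7]
wrist_force: [7.4, 3.9, 9.6]
width: 0.0007
3.4 [ 0.5384 -0.2562  0.2014] [-89.43   1.61 171.65] [7.36 3.85 9.63] 0.0006557861783552055 [-36.7  39.2  85.4   0.3  53.7  61.4]
```

View pics/w2.png

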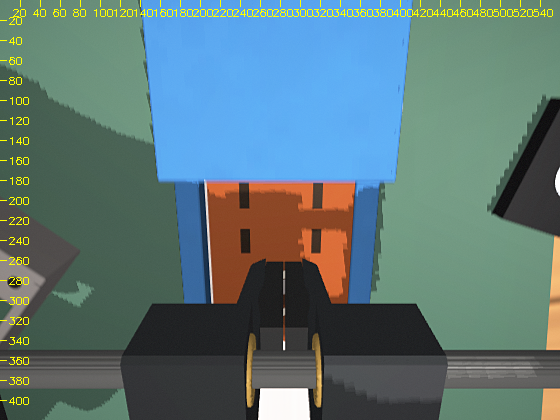

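```bash
python3 -m inch '[[0.015,0.002,0,0,0],[0.015,0.002,0,0,0],[0.012,0.002,0,0,0]]'; python3 look.py side s2 170 150 340 270 4
```

```text
t: 3.75
eef_pos: [0.5002, -0.2503, 0.2012]
tool_rot: [-89.0, 3.0, 171.6]
wrist_force: [10.0, 4.0, 11.6]
width: 0.0004
3.75 [ 0.5002 -0.2503  0.2012] [-89.     3.03 171.63] [10.    4.02 11.57] 0.0003686411858101721 [-38.7  35.4  92.8   0.9  48.7  59.1]
```

View pics/s2.png

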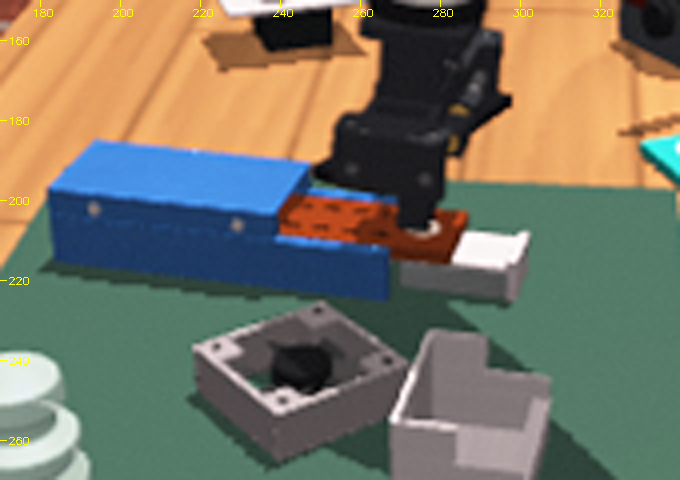

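```bash
python3 -m inch '[[0,-0.004,0,0,0],[0,-0.004,0,0,0],[0,0,0,0,0]]'; python3 -m inch '[[0,0,0,0,0],[0,0,0,0,0]]'; python3 go.py .166 .5 -.25 .037 171.5
```

```text
t: 4.1
eef_pos: [0.4989, -0.2499, 0.2108]
tool_rot: [-89.0, 3.1, 171.6]
wrist_force: [-0.8, -0.4, -0.1]
width: 0.0003
t: 4.3
eef_pos: [0.4989, -0.2499, 0.2104]
tool_rot: [-89.0, 3.1, 171.6]
wrist_force: [0.4, 0.0, -0.3]
width: 0.0005
point now [ 0.5072 -0.2541  0.0446] rot [-88.97   3.05 171.61] t 4.3 F [ 0.4  0.  -0.3] w 0.0005
tool axis [ 0.05   -0.0255 -0.9984] shift [ 0.0081  0.0071 -0.0032] turn rad 0.002
```

```bash
python3 -m inch '[[0,0.004,0,0,0],[0,0.003,0,0,0],[0,0.002,0,0,0],[0,0.002,0,0,0],[0.008,0.002,0,0,0],[0.015,0.001,0,0,0]]';  python3 go.py .166 .5 -.25 .037 171.5
```

```text
t: 4.9
eef_pos: [0.4803, -0.2475, 0.2012]
tool_rot: [-88.7, 3.9, 171.7]
wrist_force: [7.5, 3.7, 10.2]
width: 0.0
point now [ 0.4909 -0.2529  0.0356] rot [-88.68   3.9  171.65] t 4.9 F [ 7.5  3.7 10.2] w 0.0
tool axis [ 0.064  -0.0326 -0.9974] shift [-0.0086 -0.0009 -0.0042] turn rad 0.0027
```

```bash
python3 -m inch '[[0.012,0.001,0,0,0],[0.008,0.001,0,0,0]]';  python3 go.py .166 .5 -.25 .037 171.5;  python3 look.py side s3 170 150 340 270 4
```

```text
t: 5.1
eef_pos: [0.4625, -0.245, 0.2011]
tool_rot: [-88.4, 4.7, 171.6]
wrist_force: [7.3, 4.1, 8.5]
width: 0.0011
point now [ 0.4752 -0.2515  0.0357] rot [-88.43   4.69 171.62] t 5.1 F [7.3 4.1 8.5] w 0.0011
tool axis [ 0.0768 -0.0391 -0.9963] shift [-0.0243  0.0006 -0.0051] turn rad 0.002
5.1 [ 0.4625 -0.245   0.2011] [-88.43   4.69 171.62] [7.33 4.09 8.46] 0.0010741799201517091 [-40.9  31.7  99.7   1.7  43.8  56.3]
```

View pics/s3.png

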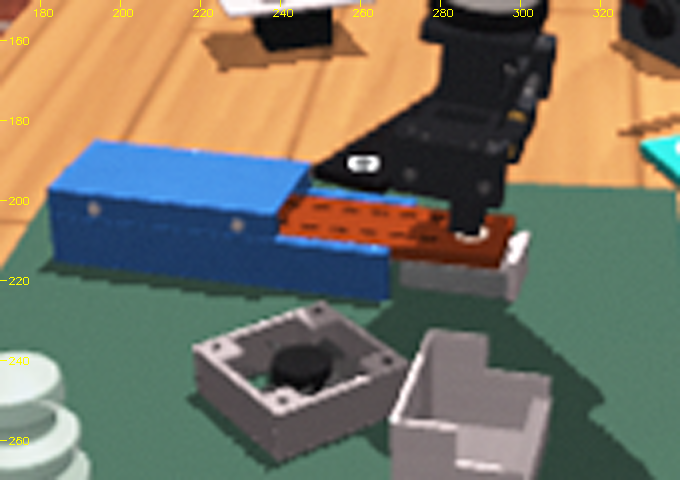

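```bash
python3 -m inch '[[0.004,0.001,0,0,0],[0,0,0,0,0],[0,0,0,0,0],[0,-0.003,0,0,0],[0,-0.01,0,0,0],[0,-0.025,0,0,0.088],[0,-0.03,0,0,0.088],[0,-0.03,0,0,0.088],[0,-0.01,0,0,0.088],[0,0,0,0,0.088]]';  python3 go.py .147 .463 -.244 .037 171.5; python3 look.py wrist w3
```

```text
t: 6.15
eef_pos: [0.4494, -0.2397, 0.3134]
tool_rot: [-88.4, 4.8, 171.6]
wrist_force: [0.1, 0.5, -0.8]
width: 0.0384
point now [ 0.4611 -0.2457  0.167 ] rot [-88.38   4.83 171.58] t 6.15 F [ 0.1  0.5 -0.8] w 0.0384
tool axis [ 0.0791 -0.0402 -0.9961] shift [ 0.0093  0.1296 -0.0056] turn rad 0.0013
6.15 [ 0.4494 -0.2397  0.3134] [-88.38   4.83 171.58] [ 0.1   0.49 -0.82] 0.03837534541859494 [-41.5  20.5  96.9   1.5  57.7  56.3]
```

View pics/w3.png

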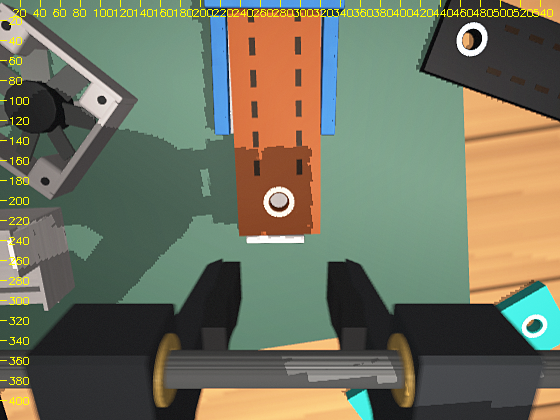

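```bash
cat > rk.py <<'E'
import sys
from h import *
import pickle
p=[.5181,-.2525,-.1486];c,sn=np.cos(p[2]),np.sin(p[2])
s=pickle.load(open("pics/"+sys.argv[1]+".pkl","rb"))
for a in sys.argv[2:]:
    u,v,z=map(float,a.split(","));q=pt("wrist",(u,v),z,s);d=q[:2]-p[:2];print(a,q.round(4),"rack",((c*d[0]+sn*d[1])*1000).round(1),((-sn*d[0]+c*d[1])*1000).round(1))
E
python3 rk.py w3 279,201,.035 239,234,.035 320,235,.035 216,134,.036 336,134,.036 247,242,.03 304,242,.03
```

```text
279,201,.035 [ 0.4711 -0.2478  0.035 ] rack -47.2 -2.3
239,234,.035 [ 0.451 -0.215  0.035] rack -71.9 27.2
320,235,.035 [ 0.4408 -0.2739  0.035 ] rack -73.3 -32.6
216,134,.036 [ 0.5247 -0.2123  0.036 ] rack 0.6 40.7
336,134,.036 [ 0.5123 -0.294   0.036 ] rack 0.4 -41.9
247,242,.03 [ 0.4423 -0.2191  0.03  ] rack -79.9 21.8
304,242,.03 [ 0.4354 -0.2616  0.03  ] rack -80.4 -21.2
```

```bash
python3 go.py .147 .4783 -.2481 .07 171.5
```

```text
point now [ 0.461  -0.2456  0.1662] rot [-88.42   4.78 171.57] t 6.2 F [-0.5 -0.7 -0.1] w 0.0425
tool axis [ 0.0784 -0.0396 -0.9961] shift [-0.0094  0.0973 -0.0027] turn rad 0.0013
```

```bash
python3 -m inch '[[-0.003,0.02,-0.001,0,0.088],[-0.003,0.03,-0.001,0,0.088],[-0.003,0.025,0,0,0.088],[0,0.015,0,0,0.088],[0,0,0,0,0.088]]'; python3 go.py .147 .4783 -.2481 .029 171.5
```

```text
t: 6.7
eef_pos: [0.465, -0.2419, 0.2141]
tool_rot: [-88.7, 4.3, 171.5]
wrist_force: [0.3, 1.2, 0.6]
width: 0.0823
point now [ 0.4754 -0.2469  0.0676] rot [-88.68   4.33 171.52] t 6.7 F [0.3 1.2 0.6] w 0.0823
tool axis [ 0.0712 -0.0339 -0.9969] shift [-0.0001  0.0387 -0.0001] turn rad 0.0004
```

```bash
python3 -m inch '[[0,0.01,0,0,0.088],[0,0.01,0,0,0.088],[0,0.01,0,0,0.088],[0,0.007,0,0,0.088],[0,0,0,0,0.088]]'; python3 go.py .147 .4783 -.2481 .029 171.5;python3 look.py side s4 170 150 340 270 4
```

```text
t: 7.2
eef_pos: [0.4675, -0.2432, 0.1739]
tool_rot: [-88.7, 4.3, 171.5]
wrist_force: [-0.2, 0.2, -0.1]
width: 0.0881
point now [ 0.4779 -0.248   0.0273] rot [-88.72   4.27 171.52] t 7.2 F [-0.2  0.2 -0.1] w 0.0881
tool axis [ 0.0703 -0.0331 -0.997 ] shift [-0.0006 -0.0016  0.    ] turn rad 0.0003
7.2 [ 0.4675 -0.2432  0.1739] [-88.72   4.27 171.52] [-0.21  0.23 -0.13] 0.08810639047993536 [-40.4  34.8  99.6   1.8  41.3  56.8]
```

View pics/s4.png

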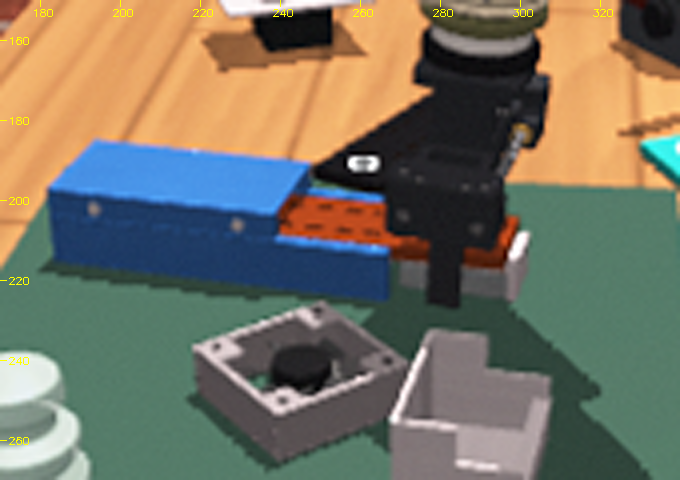

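```bash
python3 -m inch '[[0,0,0,0,0.05],[0,0,0,0,0.05],[0,0,0,0,0.05],[0,0,0,0,0.05],[0,0,0,0,0.05],[0,0,0,0,0.05]]' 60; python3 go.py .147 .4783 -.2481 .029 171.5
```

```text
t: 7.85
eef_pos: [0.4679, -0.2432, 0.1757]
tool_rot: [-88.6, 4.4, 171.5]
wrist_force: [0.2, -0.4, -2.1]
width: 0.0585
point now [ 0.4786 -0.2483  0.0292] rot [-88.64   4.42 171.53] t 7.85 F [ 0.2 -0.4 -2.1] w 0.0585
tool axis [ 0.0727 -0.0348 -0.9968] shift [ 0.0003  0.0002 -0.0002] turn rad 0.0006
```

```bash
python3 -m inch '[[0,-0.003,0,0,0.05],[-0.001,-0.004,0,0,0.05],[0,-0.003,0,0,0.05],[0,0,0,0,0.05]]'; python3 go.py .147 .4783 -.2481 .039 171.5;python3 look.py side s5 170 150 340 270 4
```

```text
t: 8.25
eef_pos: [0.4679, -0.2431, 0.1864]
tool_rot: [-88.7, 4.4, 171.5]
wrist_force: [-0.8, -0.8, -3.1]
width: 0.0588
point now [ 0.4785 -0.2481  0.0399] rot [-88.66   4.36 171.51] t 8.25 F [-0.8 -0.8 -3.1] w 0.0588
tool axis [ 0.0717 -0.0344 -0.9968] shift [ 0.0003  0.0009 -0.    ] turn rad 0.0002
8.25 [ 0.4679 -0.2431  0.1864] [-88.66   4.36 171.51] [-0.78 -0.83 -3.1 ] 0.0588484164930166 [-40.4  33.6  99.3   1.7  42.8  57. ]
```

View pics/s5.png

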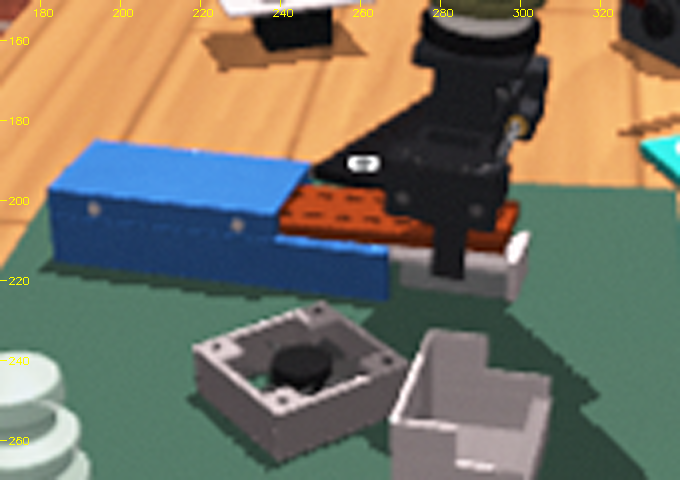

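```bash
python3 -m inch '[[0.01,-0.0008,0,0,0.05],[0.016,-0.0012,0,0,0.05],[0.016,-0.0012,0,0,0.05],[0.016,-0.0012,0,0,0.05],[0.012,-0.001,0,0,0.05],[0,0,0,0,0.05]]'; python3 go.py .147 .4783 -.2481 .039 171.5;python3 look.py side s6 170 150 340 270 4
```

```text
t: 8.9
eef_pos: [0.3932, -0.2314, 0.1859]
tool_rot: [-88.7, 4.3, 171.4]
wrist_force: [0.1, -0.8, -1.8]
width: 0.0587
point now [ 0.4037 -0.2364  0.0393] rot [-88.67   4.34 171.45] t 8.9 F [ 0.1 -0.8 -1.8] w 0.0587
tool axis [ 0.0713 -0.0342 -0.9969] shift [-0.0752  0.0061  0.0004] turn rad -0.0009
8.9 [ 0.3932 -0.2314  0.1859] [-88.67   4.34 171.45] [ 0.11 -0.76 -1.81] 0.05874941415962835 [-45.5  27.2 111.4   2.6  37.2  51.1]
```

View pics/s6.png

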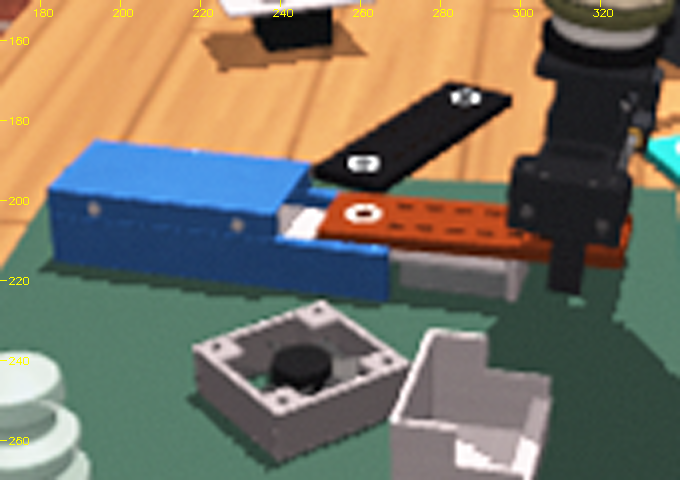

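```bash
python3 -m inch '[[0,-0.02,0,0,0.05],[-0.001,-0.03,0,0,0.05],[-0.002,-0.03,0,0,0.05],[-0.002,-0.02,0,0,0.05],[0,-0.01,0,0,0.05]]'; python3 go.py .147 .30 .13 .14 171.5
```

```text
t: 9.45
eef_pos: [0.3918, -0.2282, 0.2987]
tool_rot: [-88.8, 4.2, 171.5]
wrist_force: [-0.5, -0.2, -1.7]
width: 0.0584
point now [ 0.4019 -0.2329  0.1521] rot [-88.78   4.18 171.55] t 9.45 F [-0.5 -0.2 -1.7] w 0.0584
tool axis [ 0.069  -0.0318 -0.9971] shift [ 0.1546 -0.0065 -0.3439] turn rad 0.0008
```

```bash
python3 -m inch '[[0.006,-0.0005,-0.015,0,0.05],[0.012,-0.0005,-0.025,0,0.05],[0.013,-0.0005,-0.03,0,0.05],[0.013,-0.0005,-0.03,0,0.05],[0.013,-0.0005,-0.03,0,0.05],[0.013,-0.0005,-0.03,0,0.05],[0.013,-0.0005,-0.03,0,0.05],[0.013,-0.0005,-0.03,0,0.05],[0.013,-0.0005,-0.03,0,0.05],[0.013,-0.0005,-0.03,0,0.05],[0.01,-0.0005,-0.02,0,0.05],[0.005,0,-0.01,0,0.05],[0,0,0,0,0.05]]'; python3 go.py .147 .30 .13 .05 171.5;python3 look.py side s7
```

```text
t: 10.75
eef_pos: [0.287, 0.1193, 0.2765]
tool_rot: [-89.0, 2.9, 171.7]
wrist_force: [1.0, -1.2, -2.9]
width: 0.0585
point now [0.294  0.1158 0.1297] rot [-89.05   2.92 171.75] t 10.75 F [ 1.  -1.2 -2.9] w 0.0585
tool axis [ 0.0481 -0.0237 -0.9986] shift [ 0.0002  0.0795 -0.0162] turn rad 0.0044
10.75 [0.287  0.1193 0.2765] [-89.05   2.92 171.75] [ 1.02 -1.22 -2.91] 0.0585154423960131 [  1.    0.3 129.   -1.9  48.  100.5]
```

View pics/s7.png

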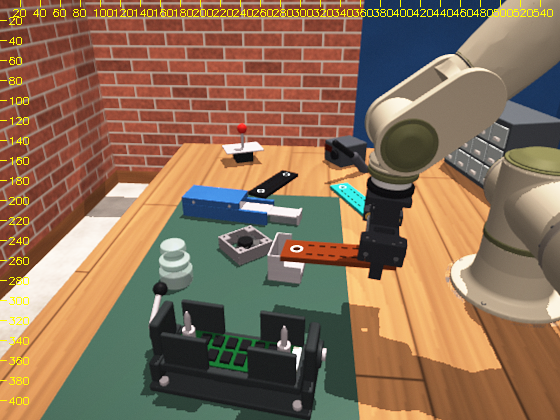

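```bash
python3 -m inch '[[0,0.02,-0.006,0,0.05],[0,0.03,-0.006,0,0.05],[0,0.025,-0.004,0,0.05],[0,0.016,0,0,0.05],[0,0.008,0,0,0.05],[0,0,0,0,0.05]]'; python3 go.py .166 .30 .13 .002 171.5;python3 look.py side s8 230 180 450 340 3
```

```text
t: 11.4
eef_pos: [0.2942, 0.1301, 0.1725]
tool_rot: [-89.0, 2.9, 171.5]
wrist_force: [-0.9, 0.4, -2.4]
width: 0.0588
point now [0.302  0.1261 0.0068] rot [-89.04   2.89 171.5 ] t 11.4 F [-0.9  0.4 -2.4] w 0.0588
tool axis [ 0.0474 -0.024  -0.9986] shift [ 0.0028  0.0046 -0.0036] turn rad 0.0
11.4 [0.2942 0.1301 0.1725] [-89.04   2.89 171.5 ] [-0.95  0.39 -2.44] 0.0587826152706272 [  3.1  17.8 132.5  -3.3  27.  104.6]
```

View pics/s8.png

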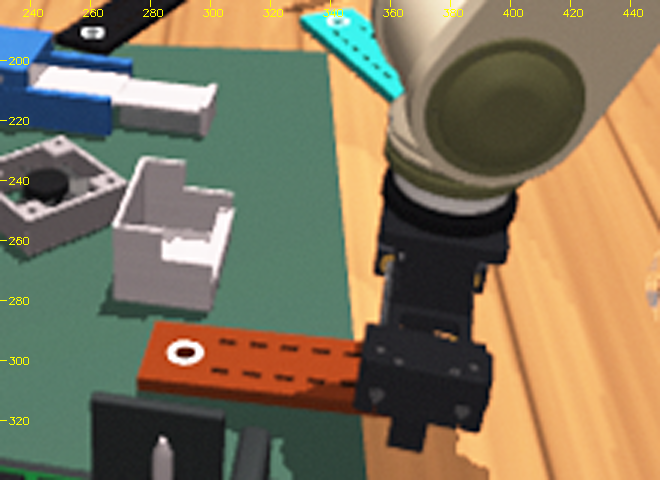

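```bash
python3 -m inch '[[0,0.003,0,0,0.05],[0,0.002,0,0,0.05],[0,0,0,0,0.05]]' 10; python3 -m inch '[[0,0,0,0,0.05],[0,0,0,0,0.05],[0,0,0,0,0.05],[0,0,0,0,0.05]]' 3; python3 look.py side s9 230 180 450 340 3;python3 go.py .166 .30 .13 .002 171.5
```

```text
t: 11.75
eef_pos: [0.2949, 0.1296, 0.1687]
tool_rot: [-89.1, 3.1, 171.5]
wrist_force: [-0.2, 0.2, -0.9]
width: 0.0596
t: 12.15
eef_pos: [0.295, 0.1296, 0.1693]
tool_rot: [-89.1, 3.2, 171.5]
wrist_force: [-0.7, -0.1, -1.4]
width: 0.0598
12.15 [0.295  0.1296 0.1693] [-89.1    3.19 171.45] [-0.72 -0.05 -1.36] 0.059788336027146054 [  3.   18.4 132.6  -3.5  26.1 104.6]
point now [0.3038 0.1256 0.0036] rot [-89.1    3.19 171.46] t 12.2 F [-0.5  0.3 -1.1] w 0.0603
tool axis [ 0.0526 -0.0239 -0.9983] shift [ 0.0044  0.0013 -0.0038] turn rad -0.0008
```

View pics/s9.png

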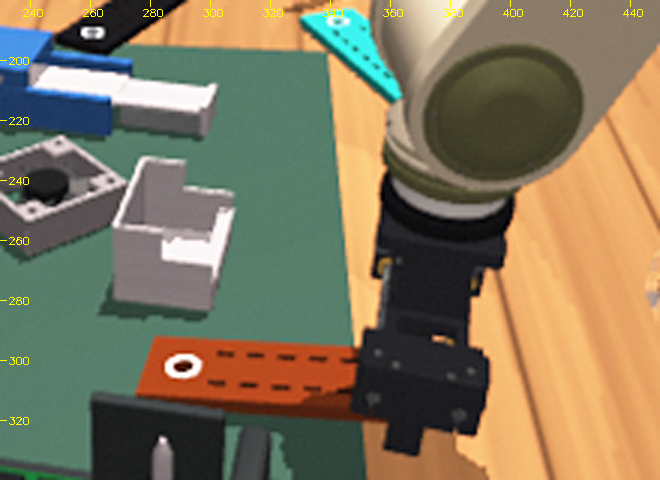

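```bash
python3 -m inch '[[0,0,0,0,0.061],[0,0,0,0,0.062],[0,0,0,0,0.066],[0,0,0,0,0.075],[0,0,0,0,0.088],[0,0,0,0,0.088],[0,0,0,0,0.088],[0,0,0,0,0.088]]'; python3 look.py side s10 230 180 450 340 3;python3 go.py .166 .30 .13 .002 171.5
```

```text
t: 13.0
eef_pos: [0.2955, 0.1296, 0.1696]
tool_rot: [-89.1, 3.3, 171.5]
wrist_force: [-1.1, -0.0, -0.5]
width: 0.0881
13.0 [0.2955 0.1296 0.1696] [-89.12   3.29 171.45] [-1.12 -0.04 -0.47] 0.08812620874522765 [  3.   18.4 132.6  -3.5  26.  104.6]
point now [0.3045 0.1257 0.0039] rot [-89.12   3.29 171.45] t 13.05 F [-0.4 -0.2  0.8] w 0.0882
tool axis [ 0.0545 -0.0237 -0.9982] shift [ 0.0052  0.0015 -0.0036] turn rad -0.0008
```

View pics/s10.png

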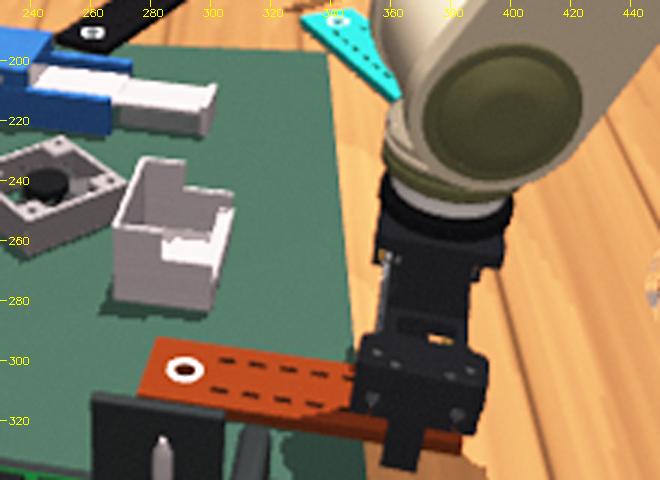

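```bash
python3 -m inch '[[0,-0.02,0,0,0.088],[0,-0.04,0,0,0.088],[-0.01,-0.04,0,0,0.088],[-0.015,-0.04,0,0,0.088],[-0.015,-0.03,0,0,0.088],[-0.015,-0.01,0,0,0.088],[0,0,0,0,0.088]]'; python3 look.py wrist w4
```

```text
t: 13.75
eef_pos: [0.3403, 0.1255, 0.3598]
tool_rot: [-89.1, 3.2, 171.5]
wrist_force: [-1.2, -0.4, -0.7]
width: 0.088
13.75 [0.3403 0.1255 0.3598] [-89.11   3.18 171.47] [-1.24 -0.36 -0.67] 0.08804314957162075 [  1.9  -0.8 115.1  -1.6  62.8 101.2]
```

View pics/w4.png

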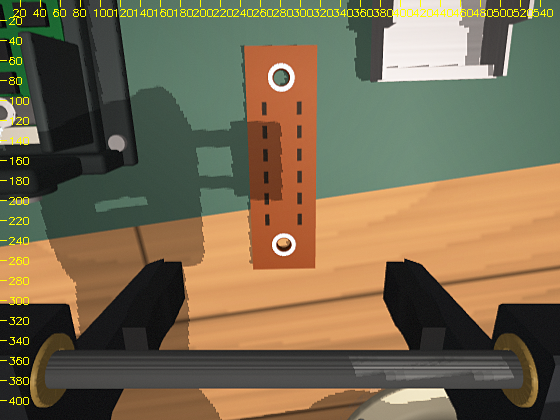

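```bash
python3 - <<'E'
from h import *
import pickle;s=pickle.load(open("pics/w4.pkl","rb"))
im=cv2.imread("pics/raw_w4.png")[:,:,::-1]
crop("wrist",im,235,40,330,140,5,"w4a.png");crop("wrist",im,235,200,330,280,5,"w4b.png")
def P(l): return [pt("wrist",u,.01,s) for u in l]
a,b=P([(281,77),(284,244)]);d=a-b
print(a.round(4),b.round(4),np.linalg.norm(d),"mid",((a+b)/2).round(4),"yaw",np.degrees(np.arctan2(d[1],d[0])))
for q in P([(247,45),(316,44.5),(254,269),(315,268)]): print(q.round(4))
E
```

```text
[0.4417 0.1067 0.01  ] [0.2932 0.1265 0.01  ] 0.14978555134186336 mid [0.3675 0.1166 0.01  ] yaw -7.583680617540562
[0.4704 0.1305 0.01  ]
[0.4625 0.0745 0.01  ]
[0.2723 0.1588 0.01  ]
[0.2641 0.1006 0.01  ]
```

View pics/w4a.png

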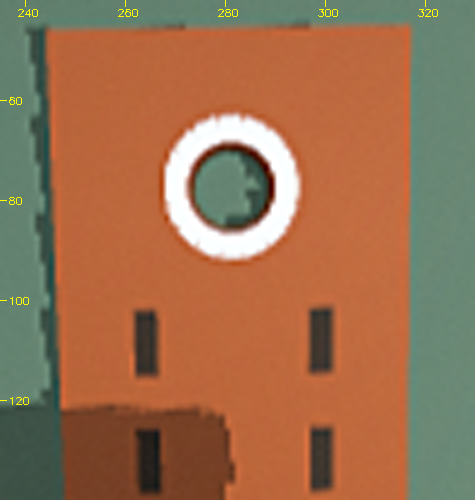

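View pics/w4b.png

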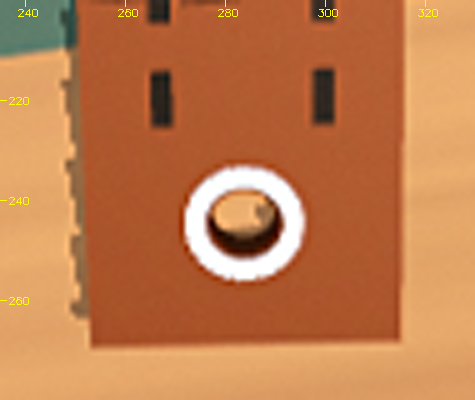

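```bash
python3 go.py .166 .3675 .1167 .05 172.3;python3 go.py .166 .3675 .1167 .003 172.3
```

```text
point now [0.3479 0.1217 0.1931] rot [-89.09   3.06 171.48] t 13.8 F [-0.5  0.5  0.4] w 0.088
tool axis [ 0.0504 -0.0236 -0.9985] shift [-0.0125  0.144  -0.0002] turn rad -0.0142
point now [0.3479 0.1217 0.1931] rot [-89.09   3.06 171.48] t 13.8 F [-0.5  0.5  0.4] w 0.088
tool axis [ 0.0504 -0.0236 -0.9985] shift [-0.01    0.1909 -0.001 ] turn rad -0.0142
```

```bash
python3 -m inch '[[-0.003,0.025,0,-0.007,0.088],[-0.004,0.04,0,-0.007,0.088],[-0.003,0.04,0,0,0.088],[0,0.03,0,0,0.088],[0,0.015,0,0,0.088],[0,0,0,0,0.088]]'; python3 go.py .166 .3675 .1167 .003 172.3
```

```text
t: 14.4
eef_pos: [0.3508, 0.1212, 0.1998]
tool_rot: [-89.0, 2.5, 172.4]
wrist_force: [-0.2, 0.6, 0.5]
width: 0.0876
point now [0.3575 0.1173 0.034 ] rot [-88.98   2.46 172.37] t 14.4 F [-0.2  0.6  0.5] w 0.0876
tool axis [ 0.0403 -0.0233 -0.9989] shift [-0.0087  0.0314 -0.0013] turn rad 0.0012
```

```bash
python3 -m inch '[[-0.005,0.007,-0.0005,0,0.088],[-0.003,0.01,-0.0005,0,0.088],[0,0.008,0,0,0.088],[0,0.004,0,0,0.088],[0,0,0,0,0.088]]'; python3 go.py .166 .3675 .1167 .003 172.3;python3 look.py side s11 230 180 450 340 3
```

```text
t: 14.9
eef_pos: [0.36, 0.1207, 0.1698]
tool_rot: [-89.0, 2.5, 172.4]
wrist_force: [1.1, 0.3, 0.1]
width: 0.0878
point now [0.3668 0.1168 0.004 ] rot [-88.99   2.5  172.39] t 14.9 F [1.1 0.3 0.1] w 0.0878
tool axis [ 0.041  -0.0232 -0.9989] shift [-0.0007  0.001  -0.    ] turn rad 0.0016
14.9 [0.36   0.1207 0.1698] [-88.99   2.5  172.39] [1.06 0.3  0.07] 0.08781235880415937 [  1.   23.1 123.5  -2.7  31.1 100.9]
```

View pics/s11.png

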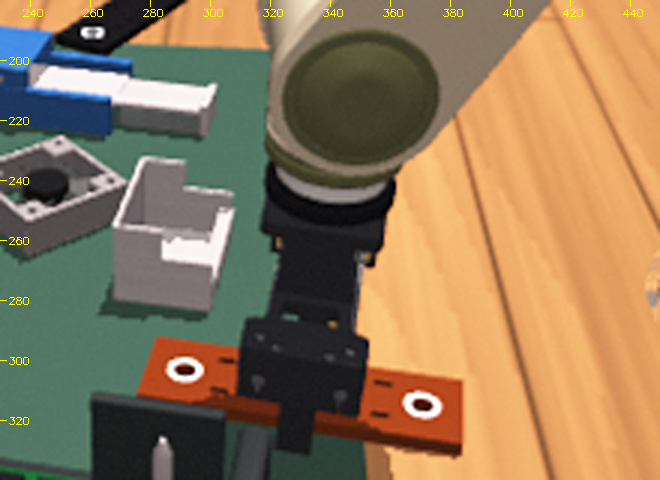

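```bash
python3 -m inch '[[0,0.0015,0,0,0.088],[0,0,0,0,0.05],[0,0,0,0,0.05],[0,0,0,0,0.05],[0,0,0,0,0.05],[0,0,0,0,0.05]]' 40; python3 -m inch '[[0,-0.005,0,0,0.05],[0,-0.01,0,0,0.05],[0,-0.01,0,0,0.05],[0,0,0,0,0.05]]'; python3 go.py .166 .3675 .1167 .003 172.3;python3 look.py side s12 230 180 450 340 3
```

```text
t: 15.55
eef_pos: [0.3602, 0.1207, 0.1693]
tool_rot: [-89.0, 2.6, 172.4]
wrist_force: [0.7, -0.2, -1.5]
width: 0.0596
t: 15.95
eef_pos: [0.3587, 0.1213, 0.1954]
tool_rot: [-89.0, 2.5, 172.4]
wrist_force: [0.2, 0.1, -2.1]
width: 0.0594
point now [0.3656 0.1175 0.0296] rot [-89.     2.53 172.4 ] t 15.95 F [ 0.2  0.1 -2.1] w 0.0594
tool axis [ 0.0414 -0.0232 -0.9989] shift [-0.0008  0.0267  0.    ] turn rad 0.0018
15.95 [0.3587 0.1213 0.1954] [-89.     2.53 172.4 ] [ 0.2   0.05 -2.11] 0.059353648842866855 [  1.1  19.3 122.9  -2.4  35.4 100.6]
```

View pics/s12.png

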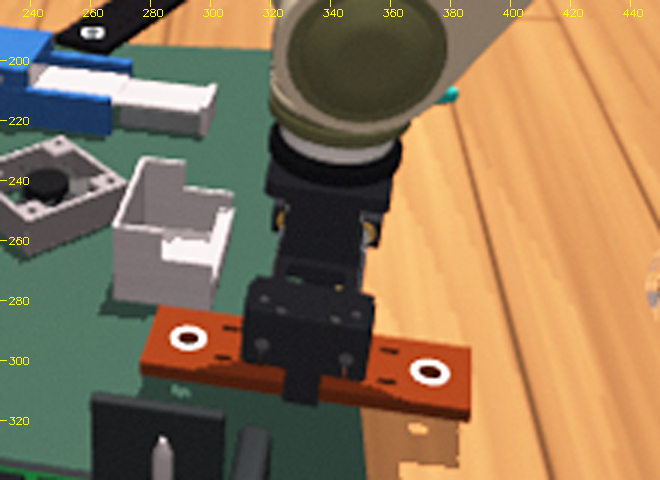

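```bash
python3 go.py .166 .50 .17 .28 172.8
```

```text
point now [0.3653 0.1174 0.0291] rot [-88.99   2.49 172.4 ] t 16.0 F [ 0.5 -0.1 -1.8] w 0.0595
tool axis [ 0.0407 -0.0232 -0.9989] shift [-0.1373 -0.2464 -0.0656] turn rad -0.007
```

```bash
python3 -m inch '[[0,-0.02,0,0,0.05],[0,-0.035,0,0,0.05],[0,-0.035,0,0,0.05],[-0.01,-0.035,-0.005,0,0.05],[-0.02,-0.03,-0.01,0,0.05],[-0.025,-0.03,-0.012,0,0.05],[-0.025,-0.025,-0.012,0,0.05],[-0.025,-0.02,-0.012,0,0.05],[-0.02,-0.01,-0.01,0,0.05],[-0.01,-0.005,-0.005,0,0.05],[0,0,0,0,0.05]]'; python3 go.py .166 .50 .17 .28 172.8;python3 look.py wrist w5
```

```text
t: 17.1
eef_pos: [0.4958, 0.1764, 0.4469]
tool_rot: [-88.9, 1.8, 172.3]
wrist_force: [-0.3, -0.2, -3.0]
width: 0.0591
point now [0.5006 0.1725 0.281 ] rot [-88.88   1.79 172.35] t 17.1 F [-0.3 -0.2 -3. ] w 0.0591
tool axis [ 0.0284 -0.0235 -0.9993] shift [0.0002 0.0011 0.0026] turn rad -0.0079
17.1 [0.4958 0.1764 0.4469] [-88.88   1.79 172.35] [-0.28 -0.2  -2.97] 0.05910384119015475 [  7.1  16.3  81.6  -1.6  80.6 105. ]
```

View pics/w5.png

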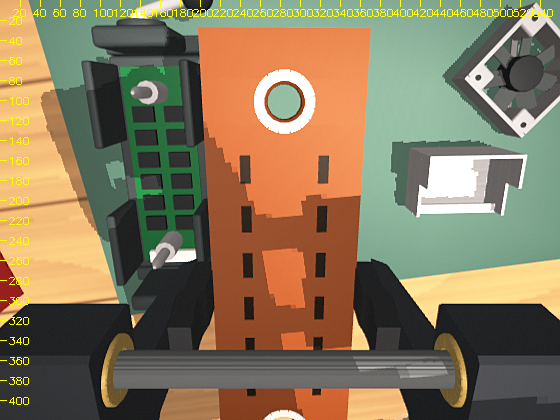

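```bash
python3 - <<'E'
from h import *
im=cv2.imread("pics/raw_w5.png")[:,:,::-1]
crop("wrist",im,85,50,225,170,5,"w5a.png");crop("wrist",im,85,180,225,300,5,"w5b.png");crop("wrist",im,240,60,330,140,5,"w5c.png");
E
```

```text
(no output)
```

View pics/w5a.png

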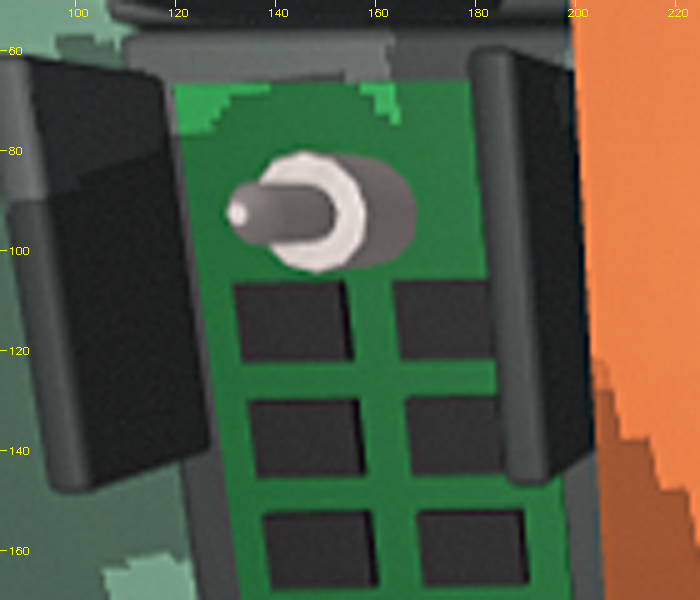

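View pics/w5b.png

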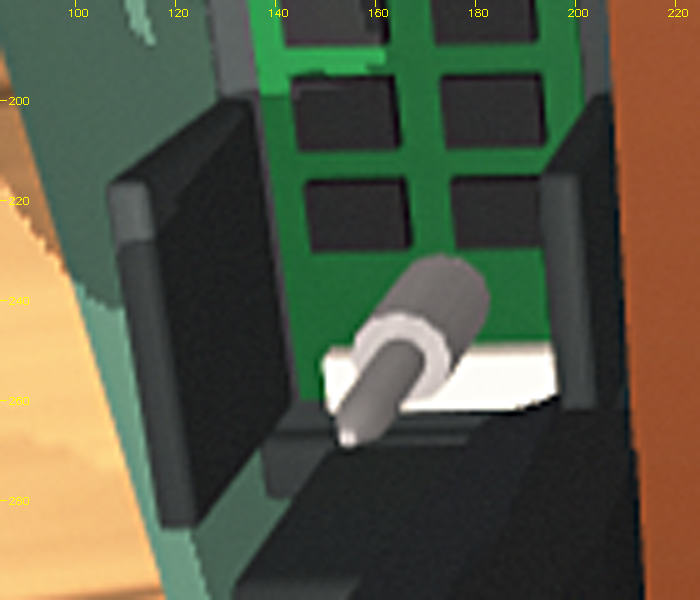

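View pics/w5c.png

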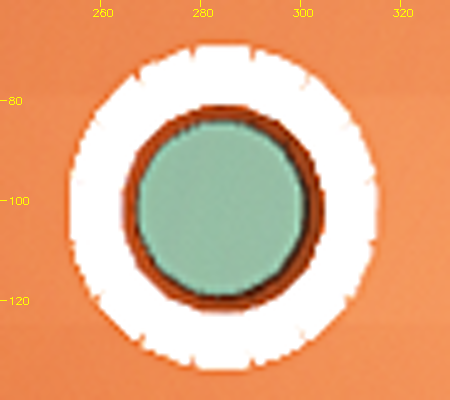

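```bash
python3 - <<'E'
from fit import *
import pickle;s=pickle.load(open("pics/w5.pkl","rb"))
P=lambda u,z:pt("wrist",u,z,s)
for z,a,b in((.12,(132.5,92.5),(154.5,267)),(.086,(147,92.5),(165.3,251.5))):
    A,B=P(a,z),P(b,z);d=A-B;print(z,A.round(4),B.round(4),np.linalg.norm(d).round(4),"mid",((A+B)/2).round(4),np.degrees(np.arctan2(d[1],d[0])).round(2))
obs=[("wrist",np.array(q)/1000,np.array(u),s) for q,u in (((75,0,120),(132.5,92.5)),((-75,0,120),(154.5,267)),((75,0,86),(147,92.5)),((-75,0,86),(165.3,251.5)))]
p,e=fit(obs,[.52,.28,-.12]);print("holder",p.round(4),np.degrees(p[2]),e.round(1).tolist())
M=R.from_euler("xyz",s["tool_rot"],degrees=True).as_matrix();tip=s["eef_pos"]+.166*M[:,1]
h=P((284.5,101),tip[2]+.0065);print("tip",tip.round(4),"hole",h.round(4),"d",(h-tip).round(4),np.linalg.norm((h-tip)[:2]),np.degrees(np.arctan2(*(h-tip)[1::-1])))
for z in(.27,.28,.29,.30):
   # ring width
   print(z,np.linalg.norm(P((253.5,101),z)-P((315.5,101),z)), np.linalg.norm(P((264.5,101),z)-P((305,101),z)))
# long edges of plate
for z in (tip[2]+.0065,):
   for u in ((198,28),(370,28),(214,340),(355,340)): print(u,P(u,z).round(4))
E
```

```text
0.12 [0.5924 0.2754 0.12  ] [0.4438 0.2933 0.12  ] 0.1497 mid [0.5181 0.2844 0.12  ] -6.88
0.086 [0.592  0.2753 0.086 ] [0.4436 0.2932 0.086 ] 0.1495 mid [0.5178 0.2842 0.086 ] -6.89
holder [ 0.5179  0.2843 -0.1205] -6.902924469275214 [[0.1, -0.0], [0.1, 0.3], [-0.1, -0.4], [-0.1, 0.2]]
tip [0.5006 0.1725 0.281 ] hole [0.5757 0.1619 0.2875] d [ 0.0751 -0.0106  0.0065] 0.07586231713378198 -8.015865570560688
0.27 0.025210298130168455 0.016468403116734254
0.28 0.0236288803739941 0.01543535602739914
0.29 0.022047462617819744 0.014402308938064027
0.3 0.020466044861645345 0.013369261848728924
(198, 28) [0.6035 0.188  0.2875]
(370, 28) [0.5958 0.1295 0.2875]
(214, 340) [0.4795 0.2061 0.2875]
(355, 340) [0.4703 0.1446 0.2875]
```

```bash
python3 go.py .166 .5171 .2847 .18 173.3
```

```text
point now [0.4998 0.1723 0.2805] rot [-88.86   1.72 172.35] t 17.15 F [-0.6 -0.2 -2.9] w 0.0593
tool axis [ 0.0272 -0.0237 -0.9994] shift [ 0.0008  0.0983 -0.1157] turn rad -0.0167
```

```bash
python3 -m inch '[[0,0.005,-0.012,-0.005,0.05],[0,0.014,-0.02,-0.005,0.05],[0,0.018,-0.025,-0.004,0.05],[0,0.018,-0.022,0,0.05],[0,0.018,-0.017,0,0.05],[0,0.015,-0.01,0,0.05],[0,0.007,-0.005,0,0.05],[0,0,0,0,0.05],[0,0,0,0,0.05]]'; python3 go.py .166 .5171 .2847 .145 173.3;python3 look.py wrist w6;python3 look.py side s13 110 230 340 420 3
```

```text
t: 18.05
eef_pos: [0.5076, 0.2898, 0.3397]
tool_rot: [-88.7, 1.3, 173.2]
wrist_force: [0.4, 0.2, -3.1]
width: 0.0592
point now [0.5108 0.2855 0.1738] rot [-88.65   1.27 173.2 ] t 18.05 F [ 0.4  0.2 -3.1] w 0.0592
tool axis [ 0.0192 -0.026  -0.9995] shift [-0.0058  0.0289 -0.0007] turn rad -0.0018
18.05 [0.5076 0.2898 0.3397] [-88.65   1.27 173.2 ] [ 0.36  0.2  -3.11] 0.059186591400500754 [ 18.5  28.4  80.5  -1.9  70.5 115.9]
18.1 [0.5076 0.2897 0.3399] [-88.66   1.28 173.19] [-0.48  0.52 -2.24] 0.05913503137971096 [ 18.5  28.4  80.5  -1.9  70.5 115.9]
```

View pics/w6.png

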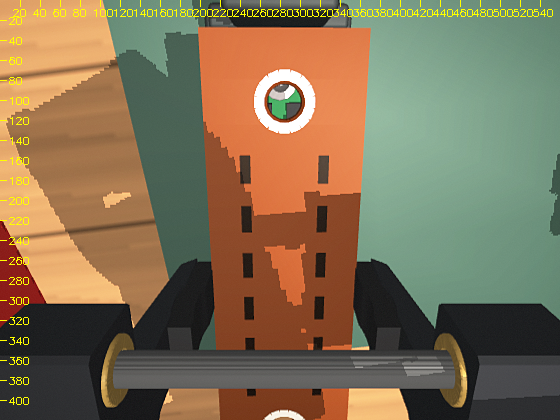

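View pics/s13.png

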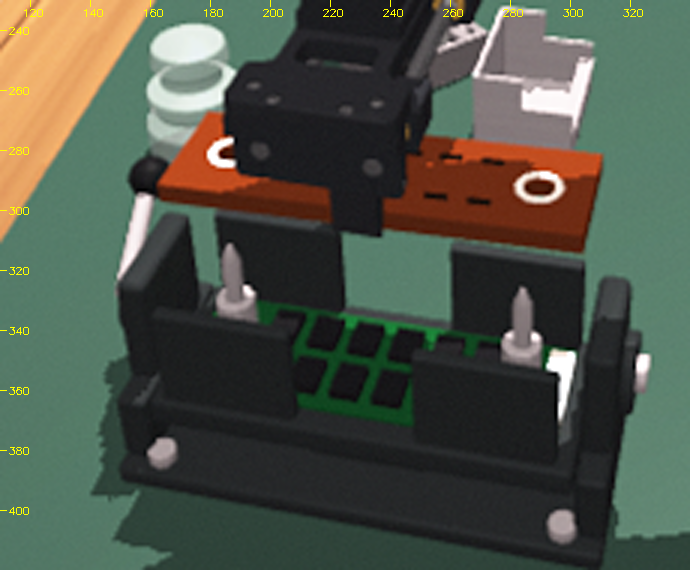

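```bash
python3 -m inch '[[-0.003,0.006,0,-0.001,0.05],[-0.0025,0.01,0,0,0.05],[0,0.008,0,0,0.05],[0,0.004,0,0,0.05],[0,0,0,0,0.05],[0,0,0,0,0.05]]'; python3 go.py .166 .5171 .2847 .145 173.3;python3 look.py wrist w7 210 30 360 140 5;python3 look.py side s14 110 230 340 420 3;python3 look.py scene c14 380 150 500 290 4
```

```text
t: 18.75
eef_pos: [0.5147, 0.2868, 0.3109]
tool_rot: [-88.7, 1.4, 173.1]
wrist_force: [0.5, -0.3, -1.0]
width: 0.0593
point now [0.5183 0.2826 0.145 ] rot [-88.71   1.41 173.12] t 18.75 F [ 0.5 -0.3 -1. ] w 0.0593
tool axis [ 0.0217 -0.0253 -0.9994] shift [ 0.0015 -0.0001 -0.002 ] turn rad -0.0031
18.75 [0.5147 0.2868 0.3109] [-88.71   1.41 173.12] [ 0.53 -0.35 -1.01] 0.05932439108755274 [ 18.   30.6  81.5  -1.9  67.1 115.6]
18.8 [0.5147 0.2868 0.3109] [-88.71   1.41 173.12] [-0.44 -0.91 -2.13] 0.059370914054457755 [ 18.   30.6  81.5  -1.9  67.1 115.6]
18.85 [0.5147 0.2868 0.3111] [-88.72   1.42 173.12] [-0.88 -0.32 -1.19] 0.0590852617826067 [ 18.   30.6  81.5  -1.9  67.1 115.6]
```

View pics/w7.png

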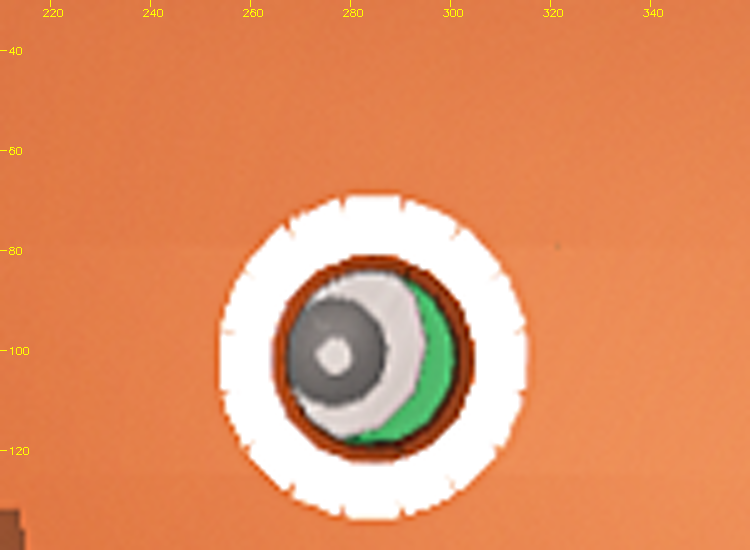

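View pics/s14.png

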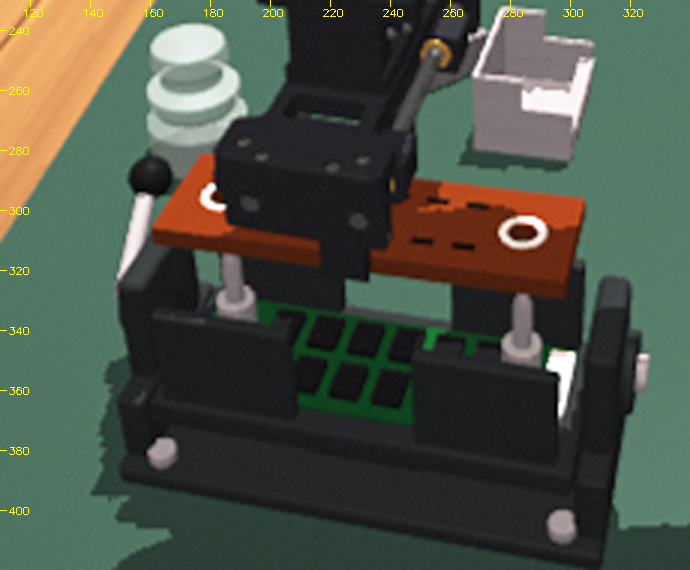

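View pics/c14.png

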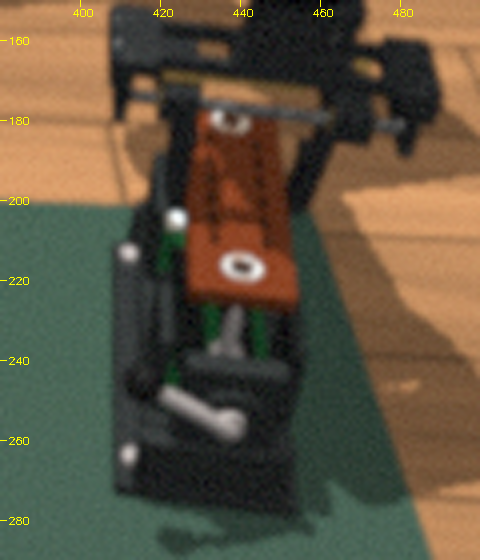

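```bash
cat > rel.py <<'E'
import sys,pickle
from h import *
n,u,v,hu,hv=sys.argv[1],*map(float,sys.argv[2:])
s=pickle.load(open(f"pics/{n}.pkl","rb"));M=R.from_euler("xyz",s["tool_rot"],degrees=True).as_matrix();tip=s["eef_pos"]+.166*M[:,1]
p=pt("wrist",(u,v),.12,s)
for dz in(.0035,.005,.0065):
    h=pt("wrist",(hu,hv),tip[2]+dz,s);d=p-h;print("pin",p.round(4),"hole",h.round(4),"need world",d[:2].round(4),"tool x,z",(M.T@[d[0],d[1],0])[[0,2]].round(4))
print("pin dir bearing from holder est:",p[:2]-np.array([.5179,.2843]))
E
python3 rel.py w7 277 100.7 284.5 101
```

```text
pin [0.5929 0.2757 0.12  ] hole [0.5935 0.273  0.1485] need world [-0.0006  0.0027] tool x,z [ 0.0009 -0.0026]
pin [0.5929 0.2757 0.12  ] hole [0.5936 0.273  0.15  ] need world [-0.0007  0.0027] tool x,z [ 0.001  -0.0026]
pin [0.5929 0.2757 0.12  ] hole [0.5936 0.273  0.1515] need world [-0.0007  0.0026] tool x,z [ 0.001  -0.0025]
pin dir bearing from holder est: [ 0.07501997 -0.00864444]
```

```bash
python3 -m inch '[[0.0012,0,-0.002,-0.005,0.05],[0,0,0,0,0.05],[0,0,0,0,0.05]]'; python3 go.py .166 .5171 .2847 .145 173.3;python3 look.py wrist w8 210 30 360 140 5
```

```text
t: 19.2
eef_pos: [0.5136, 0.2893, 0.3118]
tool_rot: [-88.7, 1.5, 173.5]
wrist_force: [0.9, -0.1, -1.8]
width: 0.0591
point now [0.5175 0.2852 0.1459] rot [-88.75   1.49 173.46] t 19.2 F [ 0.9 -0.1 -1.8] w 0.0591
tool axis [ 0.0234 -0.0247 -0.9994] shift [0.0004 0.0009 0.0006] turn rad 0.0027
19.2 [0.5136 0.2893 0.3118] [-88.75   1.49 173.46] [ 0.95 -0.12 -1.79] 0.0590551149773628 [ 18.3  30.6  81.5  -1.9  67.1 115.6]
```

View pics/w8.png

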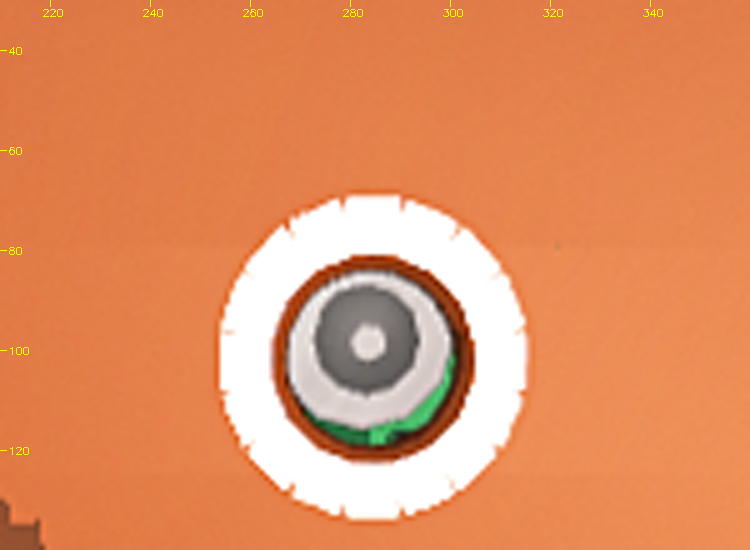

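```bash
python3 rel.py w8 283.5 98.3 284.5 101
```

```text
pin [0.5928 0.2758 0.12  ] hole [0.5927 0.2761 0.1494] need world [ 0.0001 -0.0003] tool x,z [-0.0001  0.0003]
pin [0.5928 0.2758 0.12  ] hole [0.5928 0.2761 0.1509] need world [ 0.     -0.0003] tool x,z [-0.0001  0.0003]
pin [0.5928 0.2758 0.12  ] hole [0.5928 0.2761 0.1524] need world [-0.     -0.0003] tool x,z [-0.      0.0003]
pin dir bearing from holder est: [ 0.07491353 -0.00850612]
```

```bash
python3 -m inch '[[0.0003,0.005,-0.0003,0,0.05],[0.0003,0.006,-0.0003,0,0.05],[0,0.005,-0.0002,0,0.05],[0,0,0,0,0.05],[0,0,0,0,0.05]]'; python3 go.py .166 .5174 .2850 .125 173.4;python3 look.py wrist w9 210 30 360 140 5
```

```text
t: 19.75
eef_pos: [0.5134, 0.2897, 0.2938]
tool_rot: [-88.7, 1.4, 173.4]
wrist_force: [-0.3, -0.4, -1.9]
width: 0.0597
point now [0.5171 0.2856 0.1278] rot [-88.72   1.44 173.45] t 19.75 F [-0.3 -0.4 -1.9] w 0.0597
tool axis [ 0.0224 -0.025  -0.9994] shift [-0.0003  0.0029  0.0005] turn rad 0.0009
19.75 [0.5134 0.2897 0.2938] [-88.72   1.44 173.45] [-0.34 -0.37 -1.87] 0.059720380090167266 [ 18.3  31.8  82.5  -1.9  65.  115.7]
```

View pics/w9.png

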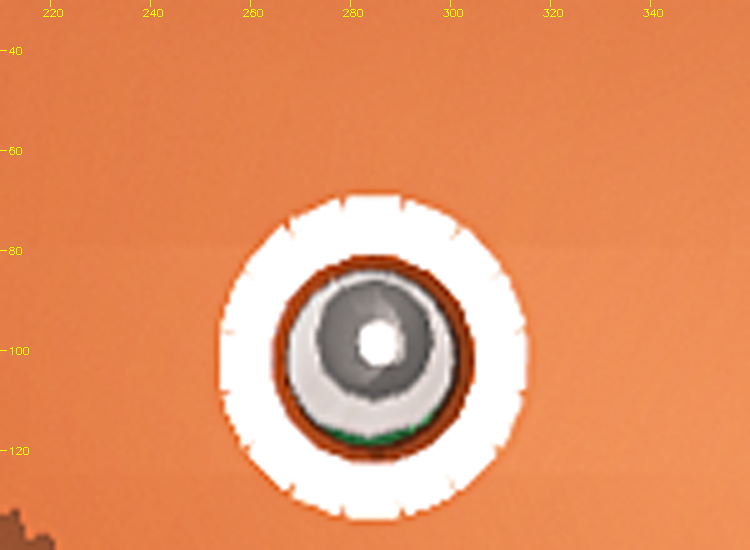

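```bash
python3 rel.py w9 285.8 98.3 284.5 101; python3 look.py side s15 110 230 340 420 3
```

```text
pin [0.5929 0.2756 0.12  ] hole [0.5924 0.2764 0.1313] need world [ 0.0005 -0.0009] tool x,z [-0.0006  0.0008]
pin [0.5929 0.2756 0.12  ] hole [0.5924 0.2764 0.1328] need world [ 0.0005 -0.0009] tool x,z [-0.0006  0.0008]
pin [0.5929 0.2756 0.12  ] hole [0.5925 0.2765 0.1343] need world [ 0.0004 -0.0009] tool x,z [-0.0005  0.0009]
pin dir bearing from holder est: [ 0.07499437 -0.00874767]
19.8 [0.5134 0.2897 0.2938] [-88.72   1.43 173.45] [ 0.21  0.72 -2.51] 0.058845520707533946 [ 18.3  31.8  82.5  -1.9  65.  115.7]
```

View pics/s15.png

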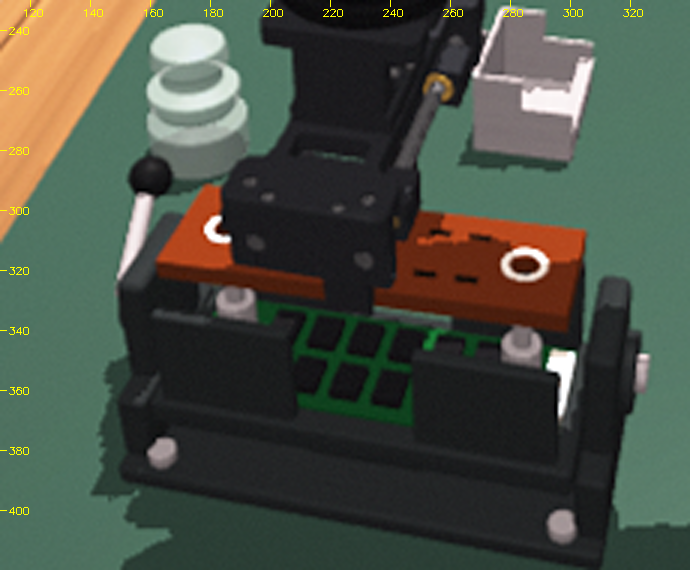

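```bash
python3 - <<'E'
from h import *
print("tip pred",proj("side",[.4435,.2933,.12]),"obs 284,325.7; collar",proj("side",[.4435,.2933,.086]),"obs", 521/3+110,344/3+230)
for z in(.131,.1345,.138): print(z,proj("side",[.4435,.2933,z]))
print("per mm x,y",proj("side",[.4445,.2933,.1345]),proj("side",[.4435,.2943,.1345]))
im=cv2.imread("pics/raw_s15.png")[:,:,::-1];crop("side",im,250,290,330,360,8,"s15b.png")
E
```

```text
tip pred [[284.94430892 325.73553957]] obs 284,325.7; collar [[284.7229671  343.38938054]] obs 283.66666666666663 344.6666666666667
0.131 [[285.01832044 319.83250894]]
0.1345 [[285.04212463 317.93392767]]
0.138 [[285.06605363 316.02539264]]
per mm x,y [[284.34095297 317.88954908]] [[284.99234825 318.40850254]]
```

View pics/s15b.png

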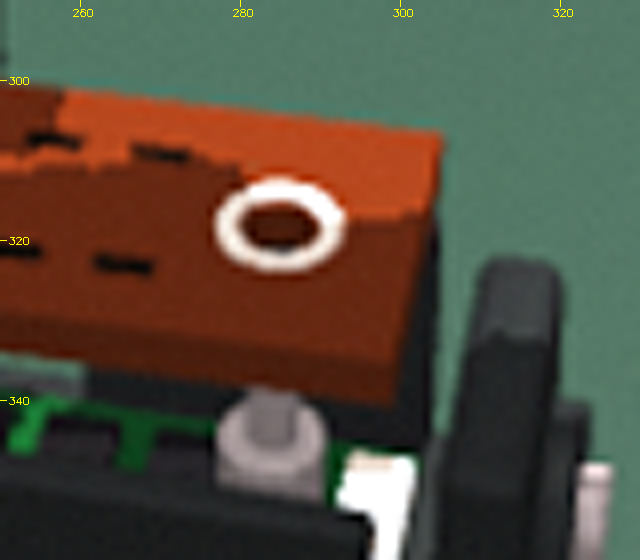

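```bash
python3 -m inch '[[-0.0008,0,0.0007,0.001,0.05],[0,0,0,0,0.05],[0,0,0,0,0.05]]'; python3 go.py .166 .5174 .2850 .125 173.4;python3 look.py wrist w10 210 30 360 140 5
```

```text
t: 20.15
eef_pos: [0.5143, 0.2889, 0.2944]
tool_rot: [-88.8, 1.5, 173.4]
wrist_force: [0.4, 0.0, -2.6]
width: 0.0595
point now [0.5182 0.2848 0.1285] rot [-88.75   1.5  173.38] t 20.15 F [ 0.4  0.  -2.6] w 0.0595
tool axis [ 0.0235 -0.0246 -0.9994] shift [ 0.0009  0.0035 -0.0002] turn rad -0.0003
20.15 [0.5143 0.2889 0.2944] [-88.75   1.5  173.38] [ 0.39  0.02 -2.55] 0.05950638714994643 [ 18.2  31.7  82.4  -1.9  65.  115.6]
```

View pics/w10.png

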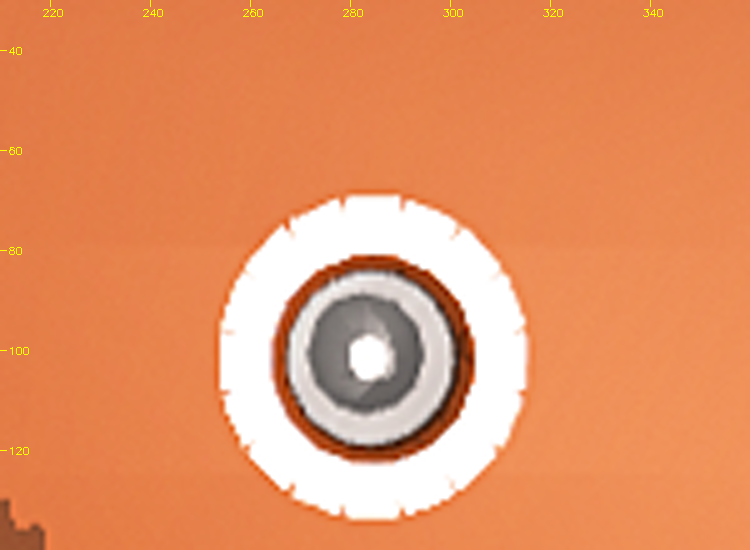

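```bash
python3 -m inch '[[0.0002,0.004,-0.0002,0,0.05],[0,0.004,-0.0002,0,0.05],[0,0.004,0,0,0.05],[0,0,0,0,0.05]]'; python3 go.py .166 .5182 .2848 .0895 173.4;python3 look.py wrist w11 210 30 360 140 5;python3 look.py side s16 110 230 340 420 3
```

```text
t: 20.6
eef_pos: [0.5143, 0.289, 0.2812]
tool_rot: [-88.7, 1.5, 173.4]
wrist_force: [-0.8, 0.3, -2.0]
width: 0.059
point now [0.5181 0.2849 0.1153] rot [-88.74   1.48 173.39] t 20.6 F [-0.8  0.3 -2. ] w 0.059
tool axis [ 0.0231 -0.0248 -0.9994] shift [ 0.0006  0.0258 -0.0005] turn rad -0.0003
20.6 [0.5143 0.289  0.2812] [-88.74   1.48 173.39] [-0.79  0.34 -2.04] 0.059031874116068625 [ 18.2  32.6  83.1  -2.   63.4 115.7]
20.65 [0.5144 0.289  0.2815] [-88.76   1.51 173.38] [ 0.29  0.07 -1.82] 0.05922960199089862 [ 18.2  32.6  83.1  -2.   63.4 115.7]
```

View pics/w11.png

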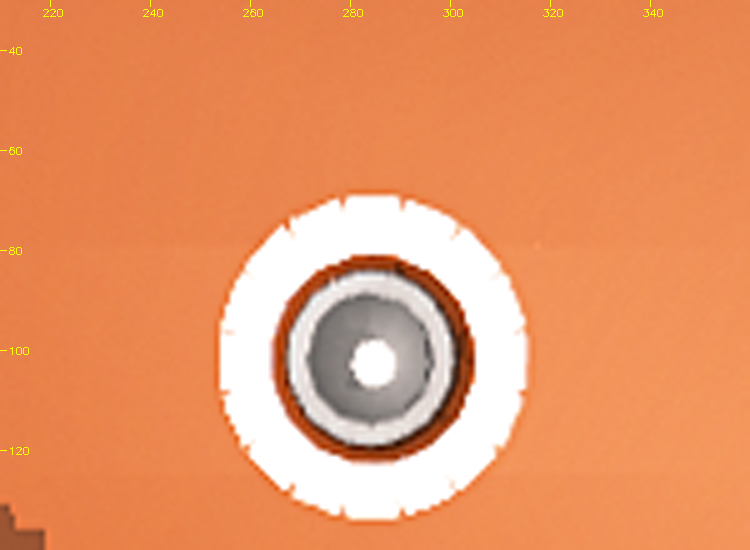

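View pics/s16.png

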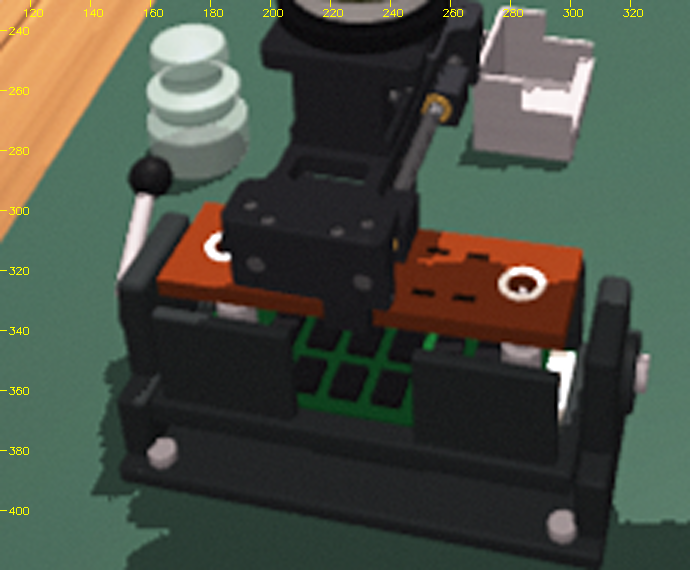

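```bash
python3 -m inch '[[0.0002,0.004,-0.0002,0,0.05],[0,0.004,-0.0002,0,0.05],[0,0.004,0,0,0.05],[0,0.002,0,0,0.05],[0,0,0,0,0.05]]'; python3 go.py .166 .5182 .2848 .0895 173.4;python3 look.py wrist w12 210 30 360 140 5;python3 look.py side s17 250 280 330 360 8
```

```text
t: 21.2
eef_pos: [0.5146, 0.2892, 0.2666]
tool_rot: [-88.8, 1.5, 173.4]
wrist_force: [-0.5, 0.6, -2.2]
width: 0.0594
point now [0.5187 0.2851 0.1007] rot [-88.77   1.54 173.39] t 21.2 F [-0.5  0.6 -2.2] w 0.0594
tool axis [ 0.0243 -0.0244 -0.9994] shift [0.0007 0.0112 0.0001] turn rad -0.0002
21.2 [0.5146 0.2892 0.2666] [-88.77   1.54 173.39] [-0.48  0.64 -2.22] 0.05939914917745285 [ 18.2  33.7  83.8  -2.   61.6 115.8]
21.25 [0.5147 0.2892 0.2668] [-88.78   1.55 173.39] [-0.43 -0.17 -1.45] 0.05902308330453755 [ 18.2  33.7  83.8  -2.   61.7 115.8]
```

View pics/w12.png

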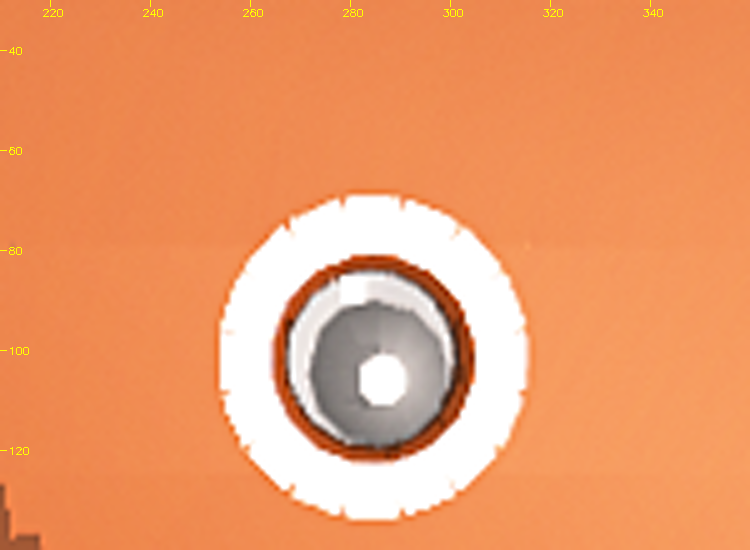

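View pics/s17.png

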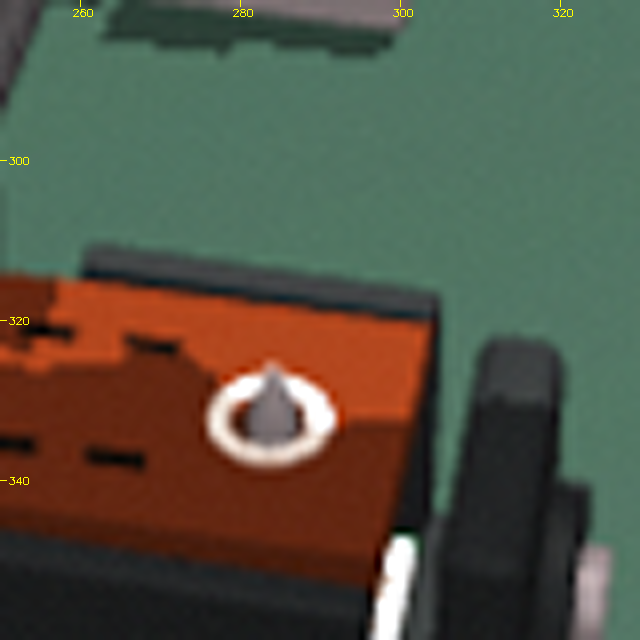

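```bash
python3 -m inch '[[0.0008,0.003,-0.0001,0,0.05],[0.0002,0.003,-0.0001,0,0.05],[0,0.003,0,0,0.05],[0,0,0,0,0.05]]'; python3 go.py .166 .5182 .2848 .0895 173.4;python3 look.py wrist w13 210 30 360 140 5;python3 look.py side s18 110 230 340 420 3
```

```text
t: 21.7
eef_pos: [0.5139, 0.2893, 0.2574]
tool_rot: [-88.8, 1.6, 173.4]
wrist_force: [0.4, 0.2, -2.2]
width: 0.0593
point now [0.5181 0.2853 0.0915] rot [-88.8    1.6  173.39] t 21.7 F [ 0.4  0.2 -2.2] w 0.0593
tool axis [ 0.0252 -0.0241 -0.9994] shift [-0.0001  0.0021  0.0005] turn rad -0.0002
21.7 [0.5139 0.2893 0.2574] [-88.8    1.6  173.39] [ 0.44  0.15 -2.2 ] 0.05932612700652986 [ 18.3  34.3  84.4  -2.   60.4 115.9]
21.75 [0.514  0.2893 0.2577] [-88.81   1.62 173.39] [ 0.   -0.42 -2.31] 0.05911905957496588 [ 18.3  34.3  84.4  -2.   60.4 115.9]
```

View pics/w13.png

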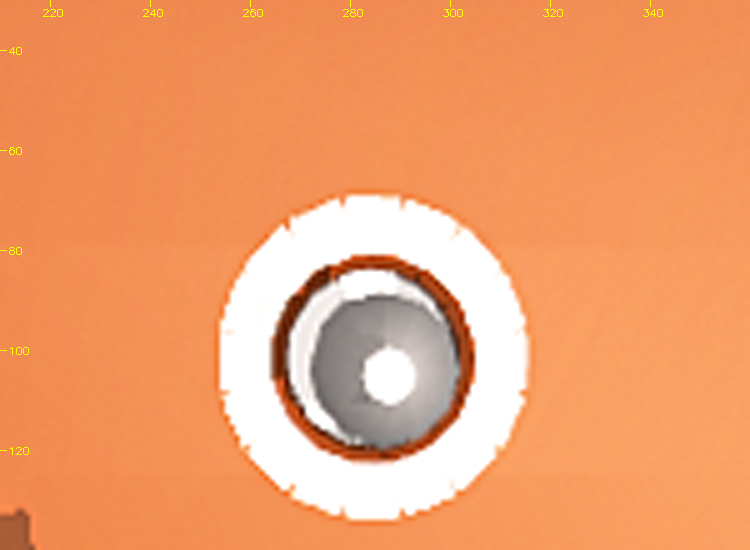

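View pics/s18.png

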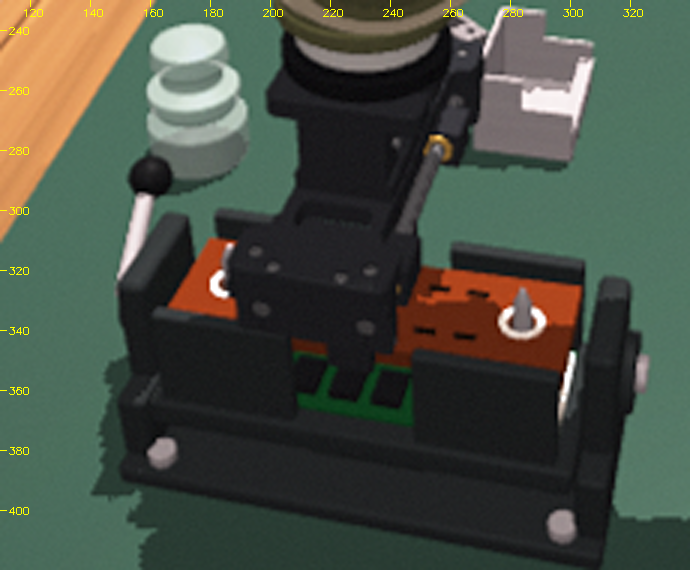

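```bash
python3 -m inch '[[0.0003,0.001,0.0004,0,0.05],[0,0.001,0,0,0.05],[0,0.001,0,0,0.05]]'; python3 go.py .166 .5182 .2848 .0895 173.4;  python3 -m inch '[[0,0.001,0,0,0.05],[0,0.001,0,0,0.05]]'; python3 go.py .166 .5182 .2848 .0895 173.4; python3 look.py side s19 110 230 340 420 3
```

```text
t: 22.1
eef_pos: [0.5138, 0.289, 0.2554]
tool_rot: [-88.8, 1.7, 173.4]
wrist_force: [-4.2, -1.0, 9.6]
width: 0.0595
point now [0.5183 0.2851 0.0895] rot [-88.84   1.69 173.39] t 22.1 F [-4.2 -1.   9.6] w 0.0595
tool axis [ 0.027  -0.0235 -0.9994] shift [ 0.0001 -0.      0.0003] turn rad -0.0002
t: 22.3
eef_pos: [0.5138, 0.289, 0.2554]
tool_rot: [-88.8, 1.7, 173.4]
wrist_force: [-4.5, -2.6, 6.5]
width: 0.0593
point now [0.5184 0.2851 0.0895] rot [-88.85   1.74 173.4 ] t 22.3 F [-4.5 -2.6  6.5] w 0.0593
tool axis [ 0.0279 -0.0235 -0.9993] shift [ 0.0002 -0.      0.0003] turn rad 0.0
22.3 [0.5138 0.289  0.2554] [-88.85   1.74 173.4 ] [-4.48 -2.61  6.52] 0.05930392491250109 [ 18.2  34.4  84.6  -2.1  60.  115.9]
```

View pics/s19.png

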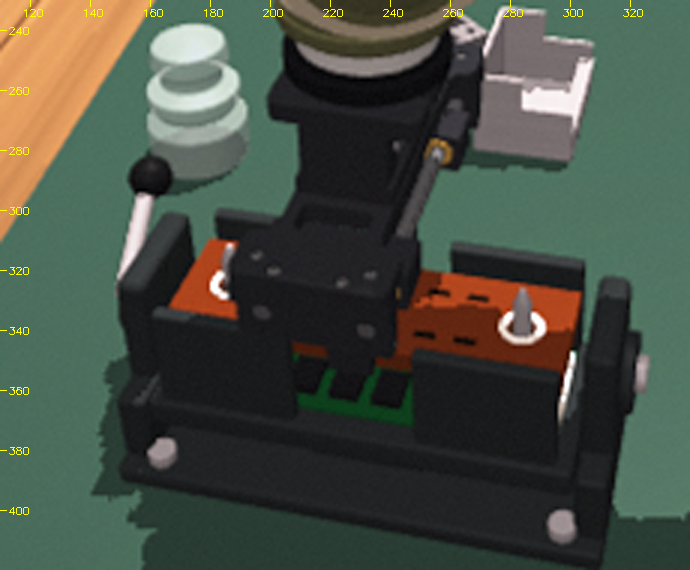

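```bash
python3 -m inch '[[0,0,0,0,0.05],[0,0,0,0,0.05],[0,0,0,0,0.05]]' 3; python3 -m inch '[[0,0,0,0,0.061],[0,0,0,0,0.063],[0,0,0,0,0.068],[0,0,0,0,0.078],[0,0,0,0,0.088],[0,0,0,0,0.088],[0,0,0,0,0.088],[0,0,0,0,0.088]]'; python3 look.py side s20 110 230 340 420 3;python3 look.py wrist w14
```

```text
t: 22.65
eef_pos: [0.5138, 0.289, 0.2554]
tool_rot: [-88.9, 1.8, 173.4]
wrist_force: [0.3, 0.5, -2.4]
width: 0.0599
t: 23.45
eef_pos: [0.5141, 0.2891, 0.2558]
tool_rot: [-88.9, 1.8, 173.4]
wrist_force: [0.2, 0.4, -1.0]
width: 0.0881
23.45 [0.5141 0.2891 0.2558] [-88.89   1.84 173.4 ] [ 0.21  0.4  -0.96] 0.08807021389027908 [ 18.2  34.4  84.5  -2.1  59.9 115.9]
23.5 [0.5141 0.2891 0.2558] [-88.89   1.84 173.4 ] [-0.59 -0.67 -0.17] 0.08799595689614456 [ 18.2  34.4  84.5  -2.1  59.9 115.9]
```

View pics/s20.png

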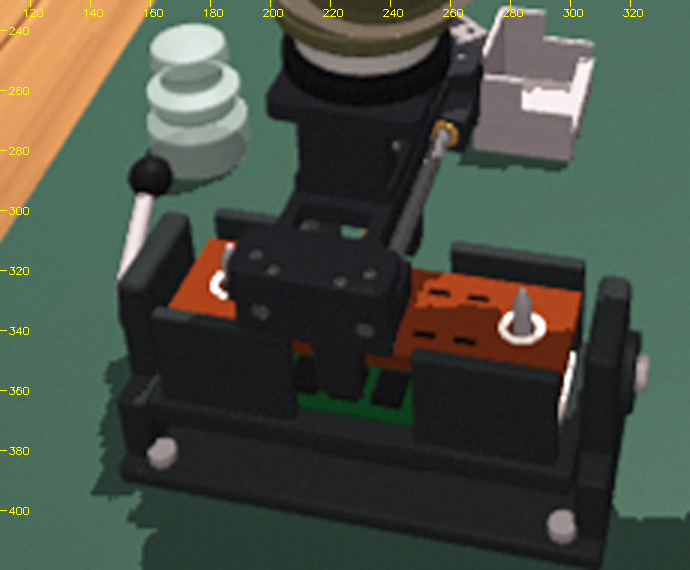

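View pics/w14.png

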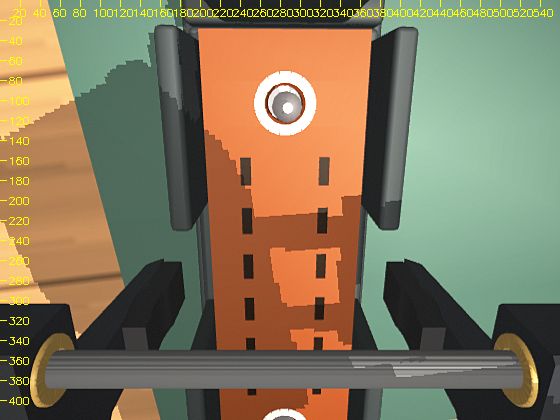

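```bash
python3 -m inch '[[0,-0.01,0,0,0.088],[0,-0.02,0,0,0.088],[-0.001,-0.03,0,0,0.088],[-0.001,-0.03,0,0,0.088],[-0.001,-0.03,0,0,0.088],[-0.001,-0.03,0,0,0.088],[0,-0.02,0,0,0.088],[0,-0.01,0,0,0.088],[0,0,0,0,0.088]]'; python3 look.py side s21;python3 look.py wrist w15; python3 look.py scene c21 160 180 500 320 2
```

```text
t: 24.45
eef_pos: [0.5114, 0.2926, 0.4483]
tool_rot: [-89.0, 2.0, 173.4]
wrist_force: [0.2, 0.2, -0.3]
width: 0.0878
24.45 [0.5114 0.2926 0.4483] [-88.96   1.97 173.4 ] [ 0.23  0.19 -0.29] 0.08780421644962677 [ 18.6  24.6  69.9  -1.8  84.1 115.4]
24.5 [0.5114 0.2926 0.4473] [-88.93   1.9  173.4 ] [ 0.02 -0.06 -0.69] 0.08812039684232734 [ 18.6  24.7  70.   -1.8  84.1 115.4]
24.55 [0.5115 0.2926 0.4463] [-88.88   1.8  173.4 ] [-0.07  0.17 -0.66] 0.0879930780074885 [ 18.6  24.7  70.   -1.8  84.1 115.4]
```

View pics/s21.png

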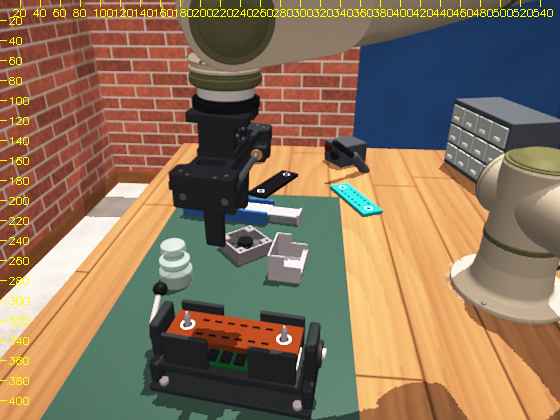

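View pics/w15.png

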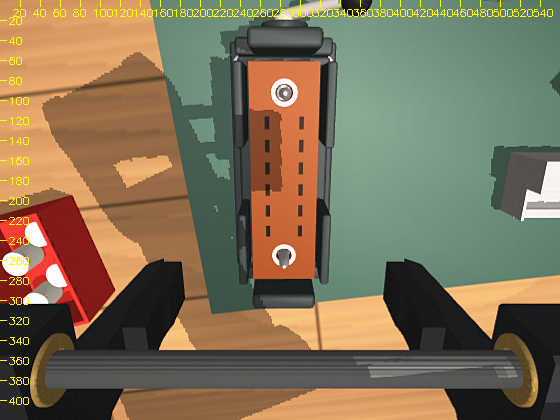

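View pics/c21.png

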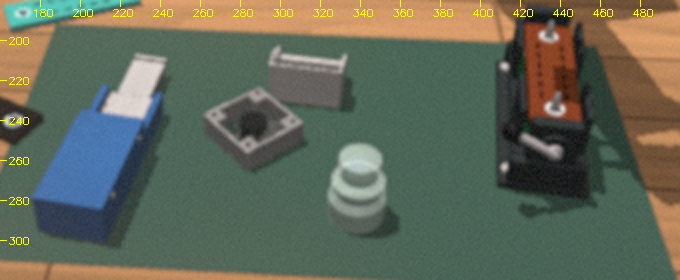

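```bash
python3 - <<'E'
from h import *
import pickle;s=pickle.load(open("pics/w15.pkl","rb"))
im=cv2.imread("pics/raw_w15.png")[:,:,::-1];crop("wrist",im,240,60,330,140,5,"w15a.png");crop("wrist",im,240,220,330,290,5,"w15b.png")
A,B=[pt("wrist",u,.096,s) for u in((285,93),(284.5,255))];d=A-B
print(np.linalg.norm(d),((A+B)/2).round(4),np.degrees(np.arctan2(d[1],d[0])))
a=cv2.imread("pics/side0.png").astype(int);b=cv2.imread("pics/raw_s21.png").astype(int)
print("insul/cup/fan diff side",[np.abs(a-b)[r].mean().round(2) for r in(np.s_[235:292,155:195],np.s_[232:285,266:310],np.s_[235:265,235:272])])
a=cv2.imread("pics/scene0.png").astype(int);b=cv2.imread("pics/raw_c21.png").astype(int)
print("scene",[np.abs(a-b)[r].mean().round(2) for r in(np.s_[250:298,322:356],np.s_[203:235,292:336],np.s_[222:265,260:314])])
E
```

```text
0.1494544990073082 [0.5181 0.2839 0.096 ] -6.741371580936104
insul/cup/fan diff side [np.float64(3.88), np.float64(3.84), np.float64(3.32)]
scene [np.float64(2.95), np.float64(2.72), np.float64(2.89)]
```

View pics/w15a.png

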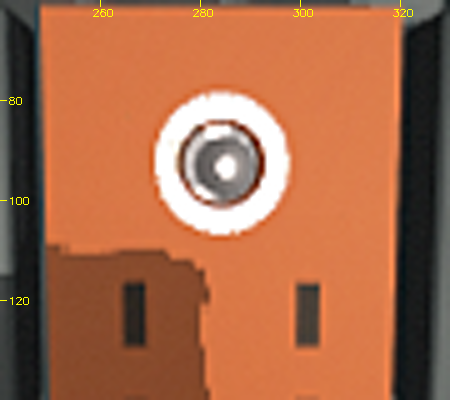

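View pics/w15b.png

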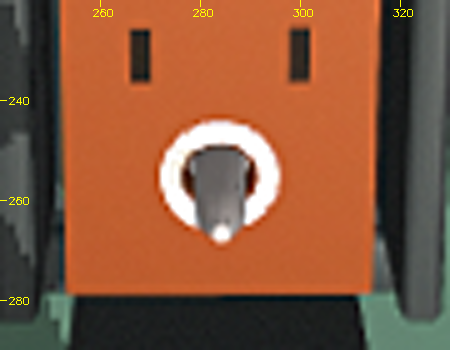

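The pins stand through both holes. The hole spacing measures 149.5 mm taken at the seated height, the plate's centre is about 0.5 mm off the holder's, and the bystanders haven't moved. I'm handing in.

```bash
python3 -c "
from rig import bot
print(bot.job_done())"
```

```text
the job is handed in; nothing more can be done
None
```

The plate is seated on both guide pins, let go, and the job is handed in; the clock stood at about 24.6 s of the 72 s allowed. I pressed on its bare end and drew it to the stop lip. Then I took it out by that end, laid it flat on the bench and let go. Last, I gripped it by its middle and lowered it over the pins until it touched the collars.

**Last checks:**
- **Seating:** Pins stand through both holes. First contact came at the fingertip height I had worked out for a seated plate.
- **Position:** The plate's centre is about 0.5 mm from the holder's measured middle, and its long axis is within 0.2° of the holder's. The holes measured 149.5 mm apart (150 nominal) when taken at seated height.
- **Level:** I did not measure the level separately.
- **Bystanders:** The before and after pictures show no movement of the fan housing, cup or insulator.
- **Gripper:** It was fully open and about 19 cm above the plate when I handed in.

**What went less cleanly:**
- **Tool tilt:** Dragging under pressure tilted the tool by up to about 5°. That is not correctable with these moves; it was about 2° at the end and did no visible harm.
- **Laying down:** The fingertips reach lower than the plate, so the held end came down the last centimetre or so by slipping through a loosened grip.
- **Camera disagreement:** Just before the lowering, the side and wrist cameras disagreed by about 0.8 mm along the plate, and I steered by both.

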